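# Put the washed dispenser parts away

## Task

Four washed yellow dispenser parts stand in a row on the deck under the gantry beam: sort them by shape. The two slim plungers go into the rectangular tray, the broad collar goes into the round pan, and the rectangular valve block is plugged upright into the matching socket, fully home so that its shoulder sits flush on the socket block, pressing gently rather than forcing it. Leave the jars, vials, beaker, weight and spatula where they are.

Things in the scene. Friction and masses are not known exactly. Their poses are not given: they have to be found in the camera images.
- plunger1: slim yellow plastic plunger: foot disc 34 mm wide and 8 mm thick, above it a straight round stem 22 mm wide, 95 mm tall in all; origin at the centre of its underside, z up as it stands
- plunger2: the second plunger, same as plunger1
- plunger1_mid (a point): point on plunger1's axis, 47.5 mm above its underside
- plunger2_mid (a point): the same point of plunger2
- collar: broad, short yellow plastic collar: flange 50 mm wide and 10 mm thick, above it a round neck 36 mm wide, 55 mm tall in all; origin at the centre of its underside, z up as it stands
- block: yellow plastic valve block: a rectangular head 42 mm (x) by 28 mm (y) by 46 mm tall on a narrower rectangular shank 30 mm (x) by 18 mm (y) by 22 mm long, 68 mm tall in all, standing on the shank; origin at the centre of its underside, z up as it stands; the same when turned by half a turn
- block_shoulder (a point): point on the valve block's axis where the shank meets the head, 22 mm above its underside
- station: fixed parking deck, top 20 mm above the table, x -50 to 85, y -235 to 235 mm; the parts stand in a row along y near x = 0, 80 mm apart. A gantry beam along y over the row: x 0 to 40, from 236 to 276 mm above the table, carriage on it to 360 mm; posts 30 by 20 mm at x 25, y -220 and 220 mm. Origin on the table under the row's middle; -x, the open side, faces the robot
- socket: fixed grey socket block 100 mm (x) by 90 mm (y), 40 mm tall, with one rectangular hole in the middle of its top, 32 mm (x) by 20 mm (y), 26 mm deep, 2 mm chamfer; origin at the centre of its underside
- socket_mouth (a point): centre of the hole's mouth, on the socket block's top
- tray: fixed open rectangular steel tray 150 mm (x) by 160 mm (y), 35 mm tall, walls and floor 4 mm; origin at the centre of its underside; may be in either of two places
- pan: fixed open round steel pan, 132 mm wide at the rim, 30 mm tall, wall and floor 4 mm; origin at the centre of its underside; may be in either of two places
- jar1: bystander: a dye jar, 64 mm wide, 150 mm tall, with grey neck and white top; origin at the centre of its underside
- jar2: bystander: a dye jar like jar1; origin at the centre of its underside
- vial1: bystander: small amber vial 26 mm wide, 55 mm tall on the back edge of the deck; origin at the centre of its underside
- vial2: bystander: a vial like vial1; origin at the centre of its underside
- beaker: bystander: white beaker 70 mm wide, 80 mm tall; origin at the centre of its underside
- weight: bystander: steel calibration weight 40 mm wide, 52 mm tall; origin at the centre of its underside
- spatula: bystander: spatula 200 mm long lying on the table
There are look-alikes about, which are no part of the job. What is shaped like the plunger2 but grey or white is not meant. Leave any black look-alike of the block alone.

How it is judged (in metres and radians):
At the end, for the whole second after the job is handed in: Plunger mid points inside the tray walls, under 65 mm above its underside; collar within 58 mm of the pan centre, under 45 mm up; block in the socket: shoulder under 3 mm above the mouth, within 4 mm of centre, upright within 0.08 rad, in line within 0.15 rad; all four at rest (x of plunger1_mid in the frame of tray between -0.073 and 0.073 m and y of plunger1_mid in the frame of tray between -0.078 and 0.078 m and z of each of plunger1_mid, plunger2_mid in the frame of tray below 0.065 m and x of plunger2_mid in the frame of tray between -0.073 and 0.073 m and y of plunger2_mid in the frame of tray between -0.078 and 0.078 m and horizontal distance between collar and pan below 0.058 m and z of collar in the frame of pan below 0.045 m and z of block_shoulder in the frame of socket_mouth below 0.003 m and horizontal distance between block_shoulder and socket_mouth below 0.004 m and angle between the z axis of block and the z axis of socket, either way round below 0.08 rad and angle between the x axis of block and the x axis of socket, either way round below 0.15 rad and linear speed of each of plunger1, plunger2, collar, block below 0.03 m/s); the robot touches nothing.
It fails at once if the valve block is forced against the socket block with over 40 N (contact force between block and socket above 40 N).
It fails at once if a bystander is moved by more than 30 mm (distance of any of jar1, jar2, vial1, vial2, beaker, weight, spatula from where it was at the start of the episode above 0.03 m).
It also fails if it takes over 72 s, if anything falls off the work surface, if the arm or the gripper's body presses on something with over 40 N, if the wrist force passes 120 N, or if a joint passes its speed limit or range.

## Robot

A 6-joint arm with a two-finger parallel gripper is mounted at the origin on the work surface. World frame = base frame: x ahead of the robot, y to its left, z up, the work surface at z = 0. Lengths are in m, angles in degrees, forces in N, time in s.
With the tool pointing down it reaches from about 0.375 to 0.9 m from the base axis. Payload 3.1 kg.
Tool frame: the origin (TCP) lies at the very end of the fingers, on their centre line; the grasp point (between the pads) lies 19 mm behind it (bot.tcp_to_grasp is the distance from the TCP to the grasp point, in m); z points along the fingers, y is the line along which they close (so a half turn about z gives the same grasp; the last joint's range is limited). The gripper opens to 87 mm and grips with 3 to 60 N. Pads are 19 mm wide; open, the fingers measure 117 mm over their backs; the gripper's body (75 mm by 190 mm) begins 51 mm behind the grasp point.
Start: joints at [56.179, 30.224, 82.088, -0, 67.689, -10.227], TCP at [0.25, 0.573, 0.223] pointing down, gripper open.
Joint ranges: [-176.69, 176.69], [-43.24, 126.21], [12.49, 139.97], [-82, 262], [0, 151.66], [-163.58, 163.58]. Speed limits (degrees/s): [159.86, 159.86, 180, 180, 180, 180].

## Interface

Orientations are given as a 3x3 rotation matrix whose columns are the frame's x, y, z axes.
In Python, from rig import telemetry, capture, camera_info, job, bot gives the robot as it stands. The module is installed in compiled form; this text tells all that it offers.
- The arm moves only by the tool carry_out, never from a script. Its argument "deltas" is a list that holds one entry, the list of rows, each a list of 7 numbers: the shift along the tool's x, y, z scaled (see below), then the turn, a rotation vector about the tool's x, y, z scaled (see below), then the closure, from -1 (fully open) to 1 (shut). In form: [[[dx, dy, dz, ax, ay, az, claw], ...]]. A call has exactly 10 rows; each row is the pose to reach, as a shift and turn from the pose commanded when the call began, along the tool's axes at that moment, turning the shorter way round; what a row does not reach only later rows make up. The controller multiplies each number of a shift by 15 cm and each number of a turn by 360 degrees. A row lasts 1/12 s, in which the tool goes at most 41.7 mm and 7.16 degrees, less where a joint would pass 70% of its speed; a pose out of reach is approached as far as the arm can. A call with a number of a shift or a turn outside -1 to 1 is refused whole. A call with a gripper value outside its range is refused whole. The fingers move at their own pace and stop on an object; the grip force is fixed at half the most. Time passes only in rows, so rows that repeat a pose let the fingers close, or fill a call up. It gives the time, the measured TCP pose, the force, the opening and the grip force at its end, in the units of the state.
- telemetry.read_state(): the state, without advancing time (a new reading comes with each control period).
- capture(name): name is "scene" or "top" or "wrist"; returns the picture (400x640x3 uint8, red, green, blue); there is no depth.
- camera_info(name): a dict with "mtx" (3x3 intrinsics, pixels), "k1" (the pictures are not rectified: a ray, as slopes to the right and down, at radius r is drawn at 1 + k1 r^2 times it, then the intrinsics apply), "cam_to_world" (4x4, takes a point from camera to world coordinates); the wrist camera has in their place "T_tool_cam" (4x4, takes a point from camera to tool coordinates, whose origin is the TCP and whose axes are the flange's). Camera axes: x right, y down, z forward; pixel columns grow to the right and rows downward; lengths in m; the calibration is good to about 2 mm. A picture is of the moment at which its call begins: read the wrist's pose just before it. camera_info takes no time and is no camera call.
- job.hand_in(): hands the job in; it is judged then, once.
The state is a dict: "time_s": time; "joint_positions": joint angles; "qvel": joint speeds; "tau": joint torques, N m; "position": TCP position; "tcp_rot": TCP orientation; "force": force on the tool from outside, world axes, zero at the start; "moment": the same for the moment, N m; "opening": opening from 0.0 (shut) to 1.0 (fully open); "grasp_force": force on a finger pad.
Only numpy, scipy, OpenCV 4.12 (cv2) and the standard library are available. Lean on these libraries where they do the work, as an engineer would, in place of code of your own. Each camera call takes 0.05 s, during which the arm holds its last target. There are 200 camera calls.

## Working session

There is one attempt and no reset: what is moved stays moved. The work goes in short steps, Python scripts to look and compute and a tool call to move; the robot and the scene stay as the last step left them, time stands still between calls to the robot, and variables do not carry over. Pictures are saved under pics/ and viewed, at most 10 in all, crops included, and the job is handed in when it is done.

Besides the shell and the picture viewer there is one more tool, called after "Call:" as name([rows], argument=value, ...), one row to a line, values as JSON. carry_out: Moves the arm, as the interface text tells. Its arguments: {"type":"object","properties":{"deltas":{"type":"array","items":{"type":"array","items":{"type":"array","items":{"type":"number"}}}}},"required":["deltas"]}

```bash
mkdir -p pics; python3 - <<'E'
from rig import telemetry, capture, camera_info
import cv2, numpy as np
np.set_printoptions(precision=4,suppress=True)
for n in("scene","top"):
    cv2.imwrite(f"pics/{n}0.png",cv2.cvtColor(capture(n),cv2.COLOR_RGB2BGR)); print(n,camera_info(n))
print(camera_info("wrist")); s=telemetry.read_state(); print(s)
E
```

```text
scene {'mtx': array([[423.504 ,   0.    , 316.7044],
       [  0.    , 423.504 , 200.8982],
       [  0.    ,   0.    ,   1.    ]]), 'k1': 0.011412857965424718, 'cam_to_world': array([[ 0.4539,  0.7469, -0.4859,  1.0944],
       [ 0.891 , -0.3882,  0.2355, -0.2265],
       [-0.0127, -0.5398, -0.8417,  1.0078],
       [ 0.    ,  0.    ,  0.    ,  1.    ]])}
top {'mtx': array([[444.3888,   0.    , 312.9796],
       [  0.    , 444.3888, 198.1321],
       [  0.    ,   0.    ,   1.    ]]), 'k1': 0.024681227997529476, 'cam_to_world': array([[-0.0125, -0.9958,  0.0906,  0.4257],
       [-0.9996,  0.0148,  0.0248,  0.0032],
       [-0.026 , -0.0902, -0.9956,  1.3619],
       [ 0.    ,  0.    ,  0.    ,  1.    ]])}
{'mtx': array([[297.3507,   0.    , 313.878 ],
       [  0.    , 297.3507, 197.1866],
       [  0.    ,   0.    ,   1.    ]]), 'k1': -0.040490889964769024, 'T_tool_cam': array([[ 0.    , -0.9615, -0.2749,  0.0745],
       [ 1.    ,  0.0004, -0.0014, -0.0004],
       [ 0.0014, -0.2749,  0.9615, -0.1626],
       [ 0.    ,  0.    ,  0.    ,  1.    ]])}
{'time_s': 0.1, 'joint_positions': array([ 56.1777,  30.2743,  82.1489,   0.001 ,  67.6888, -10.228 ]), 'qvel': array([ 0.0286, -0.0837, -0.1717,  0.0405, -0.0378,  0.0022]), 'tau': array([ -0.0004, -44.0989, -17.715 ,   0.0635,   0.0534,  -0.0001]), 'position': array([0.2498, 0.5722, 0.2217]), 'tcp_rot': array([[-0.9164,  0.4003, -0.0011],
       [ 0.4003,  0.9164, -0.0016],
       [ 0.0004, -0.0019, -1.    ]]), 'force': array([-0.2774, -0.2042, -0.193 ]), 'moment': array([-0.0399,  0.0311,  0.0632]), 'grasp_force': 0.0, 'opening': 0.9997095168304304}
```

View pics/scene0.png

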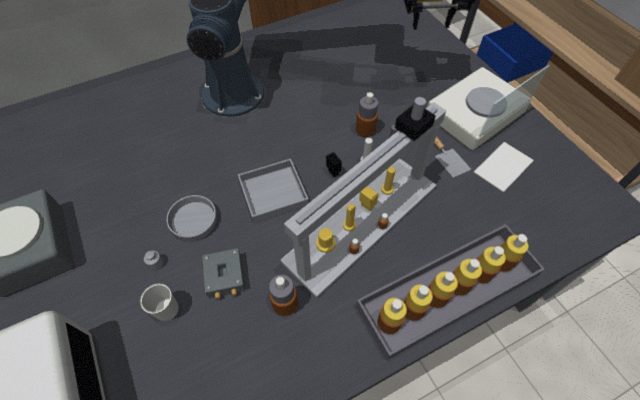

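View pics/top0.png

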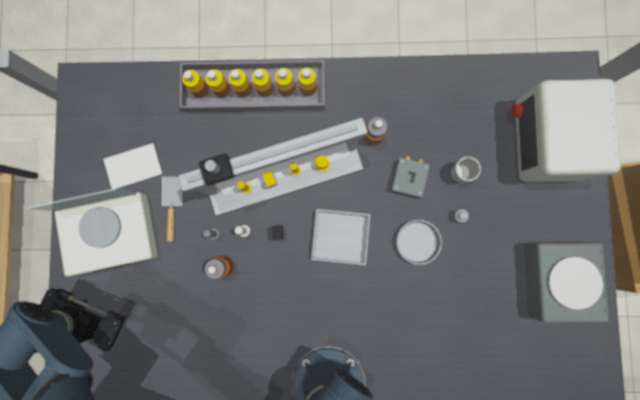

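The scene view shows the parts row from (325,238) to (388,178), with the tray at (272,188), pan (192,217) and socket (222,271). In the top view, plunger is at (243,187), block (269,180), plunger (295,169) and collar (321,163). The tray is at (341,236), pan (418,242) and socket (410,177). Look-alikes are a grey and a white plunger at (212,234) and (242,231), and a black block at (277,232), none of them yellow. The six yellow-capped bottles at the far rack are not parts either. I'll confirm in an enlarged crop.

```bash
cat > h.py <<'E'
import numpy as np, cv2
from rig import telemetry, capture, camera_info
from scipy.spatial.transform import Rotation as R
np.set_printoptions(precision=4,suppress=True)
def T(name,s=None):
    c=camera_info(name)
    if name!="wrist": return c["cam_to_world"]
    M=np.eye(4); M[:3,:3]=s["tcp_rot"]; M[:3,3]=s["position"]; return M@c["T_tool_cam"]
def ray(name,uv,s=None):
    c=camera_info(name); M=T(name,s); k=c["k1"]
    p=np.linalg.inv(c["mtx"])@[uv[0],uv[1],1]; d=p[:2].copy()
    for _ in range(20): d=p[:2]/(1+k*(d@d))
    v=M[:3,:3]@[d[0],d[1],1]; return M[:3,3],v/np.linalg.norm(v)
def plane(name,uv,z,s=None):
    o,v=ray(name,uv,s); return o+v*(z-o[2])/v[2]
def tri(rays):
    A=sum(np.eye(3)-np.outer(v,v) for o,v in rays); b=sum((np.eye(3)-np.outer(v,v))@o for o,v in rays)
    x=np.linalg.solve(A,b); return x,[np.linalg.norm((np.eye(3)-np.outer(v,v))@(x-o)) for o,v in rays]
def proj(name,P,s=None):
    c=camera_info(name); q=np.linalg.inv(T(name,s))@np.append(P,1); d=q[:2]/q[2]; d=d*(1+c["k1"]*d@d)
    return (c["mtx"]@[d[0],d[1],1])[:2]
def yellow(im,box=None):
    h=cv2.cvtColor(im,cv2.COLOR_RGB2HSV); m=cv2.inRange(h,(18,120,70),(35,255,255))
    if box: k=np.zeros_like(m); x0,y0,x1,y1=box; k[y0:y1,x0:x1]=1; m*=k
    n,l,st,c=cv2.connectedComponentsWithStats(m)
    return m,l,[(i,c[i],st[i]) for i in range(1,n) if st[i][4]>30]
E
cat > a.py <<'E'
from h import *
t=capture("top"); s=capture("scene")
for n,im,b in(("top",t,(200,140,350,210)),("scene",s,(300,150,410,260))):
    for i,c,st in yellow(im,b)[2]: print(n,c,st, plane(n,c,.06))
for n,im,(x0,y0,x1,y1) in(("top",t,(200,120,470,270)),("scene",s,(130,120,450,320))):
    f=780/(x1-x0); cv2.imwrite(f"pics/{n}1.png",cv2.cvtColor(cv2.resize(im[y0:y1,x0:x1],None,fx=f,fy=f,interpolation=cv2.INTER_CUBIC),cv2.COLOR_RGB2BGR))
E
python3 a.py
```

```text
top [321.746  163.5079] [315 156  15  16 189] [0.6467 0.0083 0.06  ]
top [294.5729 169.0833] [290 163  10  13  96] [0.6314 0.089  0.06  ]
top [268.9851 178.597 ] [263 171  13  16 134] [0.6042 0.1651 0.06  ]
top [244.0909 186.9636] [237 182  14  12 110] [0.5804 0.239  0.06  ]
scene [388.5048 181.2571] [382 167  13  27 210] [0.581  0.2417 0.06  ]
scene [368.1536 197.6212] [360 186  18  24 293] [0.6014 0.1652 0.06  ]
scene [349.8465 218.3581] [344 204  12  27 215] [0.6347 0.0904 0.06  ]
scene [325.4641 240.5359] [317 229  18  23 334] [0.6627 0.0046 0.06  ]
```

View pics/top1.png

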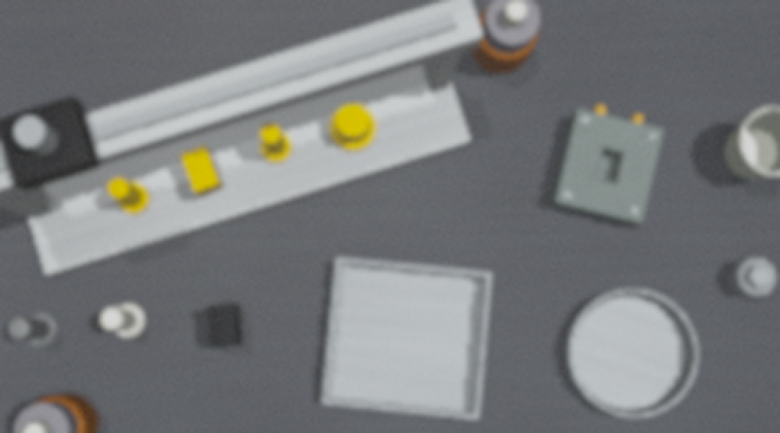

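View pics/scene1.png

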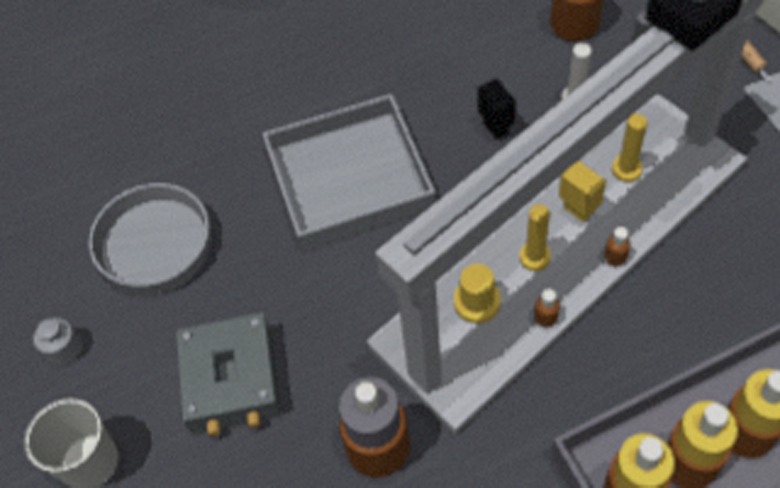

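The crops confirm the yellow set: plungers at top crop (125,195) and (273,143), block (201,170), collar (352,126). The grey (30,328) and white (120,320) plungers and the black block (222,325) are look-alikes. I'll measure the fixtures next.

```bash
python3 - <<'E'
from h import *
ct=lambda p:(np.array(p)+.5)/ (780/270)+[200,120]-.5
cs=lambda p:(np.array(p)+.5)/(780/320)+[130,120]-.5
def two(n,a,b):
    x,e=tri([ray("top",ct(a)),ray("scene",cs(b))]); print(n,x,np.array(e))
sk=[((580,110),(187,415)),((662,125),(178,328)),((640,222),(263,315)),((556,205),(273,398))]
for p in sk: pass
top=[plane("top",ct(p),.04) for p in [(580,110),(662,125),(640,222),(556,205)]]
sc=[plane("scene",cs(p),.04) for p in [(178,328),(263,315),(273,398),(187,415)]]
print("sock top",np.array(top),np.mean(top,0)); print("sock scene",np.array(sc),np.mean(sc,0))
a=np.array([plane("top",ct(p),.035) for p in [(335,257),(493,270),(480,418),(321,404)]]);print("tray",a,a.mean(0))
b=np.array([plane("scene",cs(p),.035) for p in [(265,132),(393,97),(434,192),(299,234)]]);print("tray sc",b,b.mean(0))
for p in [(632,289),(632,417),(565,352),(699,352)]: print("pan",plane("top",ct(p),.03))
for p in [(150,185),(150,292),(91,238),(210,238)]: print("pan sc",plane("scene",cs(p),.03))
print("jar near",plane("top",(217,267),.15)); print("jar far",plane("top",ct((517,10)),.15))
print("white",plane("top",ct((110,320)),.095),"blk",plane("top",ct((225,322)),.068),"weight",plane("top",ct((757,277)),.05),"beaker",plane("top",ct((770,145)),.08))
two("plA top",(119,187),(636,119)); two("plB top",(269,133),(540,209)); two("collar top",(351,121),(478,271)); two("block",(196,155),(577,175))
E
```

```text
sock top [[ 0.6634 -0.2274  0.04  ]
 [ 0.6462 -0.311   0.04  ]
 [ 0.546  -0.2851  0.04  ]
 [ 0.5649 -0.1999  0.04  ]] [ 0.6051 -0.2559  0.04  ]
sock scene [[ 0.5457 -0.283   0.04  ]
 [ 0.5722 -0.1994  0.04  ]
 [ 0.6623 -0.2238  0.04  ]
 [ 0.6399 -0.3055  0.04  ]] [ 0.605  -0.2529  0.04  ]
tray [[ 0.5147  0.0286  0.035 ]
 [ 0.499  -0.1342  0.035 ]
 [ 0.3481 -0.1172  0.035 ]
 [ 0.364   0.0449  0.035 ]] [ 0.4315 -0.0445  0.035 ]
tray sc [[ 0.3483 -0.1109  0.035 ]
 [ 0.3706  0.0441  0.035 ]
 [ 0.5146  0.0275  0.035 ]
 [ 0.4955 -0.1283  0.035 ]] [ 0.4322 -0.0419  0.035 ]
pan [ 0.4778 -0.2767  0.03  ]
pan [ 0.3473 -0.2722  0.03  ]
pan [ 0.414  -0.2062  0.03  ]
pan [ 0.4125 -0.3424  0.03  ]
pan sc [ 0.3539 -0.2539  0.03  ]
pan sc [ 0.4858 -0.2965  0.03  ]
pan sc [ 0.3913 -0.3335  0.03  ]
pan sc [ 0.4519 -0.2169  0.03  ]
jar near [0.3523 0.296  0.15  ]
jar far [ 0.7416 -0.1511  0.15  ]
white [0.4515 0.2506 0.095 ] blk [0.4485 0.1396 0.068 ] weight [ 0.4875 -0.3982  0.05  ] beaker [ 0.6175 -0.4073  0.08  ]
plA top [0.5811 0.2381 0.1196] [0.0008 0.0008]
plB top [0.6322 0.091  0.1187] [0.001 0.001]
collar top [0.6491 0.011  0.0826] [0.0014 0.0014]
block [0.6102 0.1573 0.1081] [0.0064 0.0064]
```

```bash
cat >> h.py <<'E'
def rot(phi,t):
    p,t=np.radians([phi,t]); z=[np.sin(t)*np.cos(p),np.sin(t)*np.sin(p),-np.cos(t)]; x=[-np.cos(t)*np.cos(p),-np.cos(t)*np.sin(p),-np.sin(t)]
    return np.array([x,np.cross(z,x),z]).T
def plan(*wps):
    """wps: (grasp point xyz, phi, tilt, back); prints scaled deltas for successive calls from the measured pose"""
    s=telemetry.read_state(); p,Q=s["position"],s["tcp_rot"]; print("t",s["time_s"],"J",s["joint_positions"],"op",s["opening"])
    for G,phi,t,back in wps:
        Qn=rot(phi,t); pn=np.array(G)+Qn[:,2]*(.019-back)
        d=Q.T@(pn-p)/.15; w=R.from_matrix(Q.T@Qn).as_rotvec()/2/np.pi
        print(np.round(d,3),np.round(w,4),"rows %.1f"%max(np.linalg.norm(d)*150/41.7,np.linalg.norm(w)*360/7.16)); p,Q=pn,Qn
E
python3 - <<'E'
from h import *
A=(.581,.238,.085)
plan(((.34,.43,.25),5,10,0),((.42,.30,.24),16,30,0),(A,16,45,.1),(A,16,45,0))
E
```

```text
t 0.2 J [ 56.1766  30.2605  82.1297   0.0005  67.6906 -10.2275] op 0.999705767540018
[-0.95  -0.619 -0.062] [-0.0071 -0.0273 -0.0792] rows 4.2
[-0.479 -0.898  0.137] [-0.0105 -0.0554 -0.0289] rows 3.7
[-0.138 -0.693  0.706] [-0.     -0.0417  0.    ] rows 3.6
[-0.     0.     0.667] [0. 0. 0.] rows 2.4
```

Call:
carry_out([
  [[-0.95,-0.619,-0.062,-0.0071,-0.0273,-0.0792,-0.15],[-0.95,-0.619,-0.062,-0.0071,-0.0273,-0.0792,-0.15],[-0.95,-0.619,-0.062,-0.0071,-0.0273,-0.0792,-0.15],[-0.95,-0.619,-0.062,-0.0071,-0.0273,-0.0792,-0.15],[-0.95,-0.619,-0.062,-0.0071,-0.0273,-0.0792,-0.15],[-0.95,-0.619,-0.062,-0.0071,-0.0273,-0.0792,-0.15],[-0.95,-0.619,-0.062,-0.0071,-0.0273,-0.0792,-0.15],[-0.95,-0.619,-0.062,-0.0071,-0.0273,-0.0792,-0.15],[-0.95,-0.619,-0.062,-0.0071,-0.0273,-0.0792,-0.15],[-0.95,-0.619,-0.062,-0.0071,-0.0273,-0.0792,-0.15]],
])

```text
time_s: 1.03
position: [0.3432, 0.4317, 0.2317]
tcp_rot: [[-0.981, -0.088, 0.174], [-0.087, 0.996, 0.017], [-0.174, 0.001, -0.985]]
force: [0.5, -0.2, -0.1]
opening: 0.576
grasp_force: 0.0
```

Call:
carry_out([
  [[-0.479,-0.898,0.137,-0.0105,-0.0554,-0.0289,-0.15],[-0.479,-0.898,0.137,-0.0105,-0.0554,-0.0289,-0.15],[-0.479,-0.898,0.137,-0.0105,-0.0554,-0.0289,-0.15],[-0.479,-0.898,0.137,-0.0105,-0.0554,-0.0289,-0.15],[-0.479,-0.898,0.137,-0.0105,-0.0554,-0.0289,-0.15],[-0.479,-0.898,0.137,-0.0105,-0.0554,-0.0289,-0.15],[-0.479,-0.898,0.137,-0.0105,-0.0554,-0.0289,-0.15],[-0.479,-0.898,0.137,-0.0105,-0.0554,-0.0289,-0.15],[-0.479,-0.898,0.137,-0.0105,-0.0554,-0.0289,-0.15],[-0.479,-0.898,0.137,-0.0105,-0.0554,-0.0289,-0.15]],
])

```text
time_s: 1.87
position: [0.4291, 0.3044, 0.2243]
tcp_rot: [[-0.831, -0.278, 0.482], [-0.24, 0.961, 0.14], [-0.502, 0.001, -0.865]]
force: [0.5, -1.1, -0.1]
opening: 0.579
grasp_force: 0.0
```

```bash
python3 - <<'E'
from h import *
A=(.581,.238,.085)
s=telemetry.read_state(); im=capture("wrist"); cv2.imwrite("pics/w0.png",cv2.cvtColor(im,cv2.COLOR_RGB2BGR))
print(s["position"],s["tcp_rot"]); 
for i,c,st in yellow(im)[2]: print(c,st,plane("wrist",c,.06,s))
for P in [(.581,.238,.115),(.604,.165,.088),(.632,.091,.115),(.649,.011,.075)]: print(proj("wrist",P,s))
plan((A,16,45,.1),(A,16,45,0))
E
```

```text
[0.4291 0.3044 0.2243] [[-0.8311 -0.2781  0.4816]
 [-0.2402  0.9606  0.1401]
 [-0.5016  0.0007 -0.8651]]
[ 63.1753 190.3974] [  36  167   55   49 1603] [0.6337 0.0223 0.06  ]
[172.2483 197.4175] [ 149  169   43   55 1643] [0.6069 0.162  0.06  ]
[233.283 200.586] [ 217  169   35   67 1198] [0.5906 0.2399 0.06  ]
[115.2413 205.2849] [  89  174   53   65 1355] [0.6453 0.085  0.06  ]
[211.5352 274.9196] [205 250  18  50 398] [0.7989 0.2193 0.06  ]
[416.2637 274.6057] [406 250  18  50 383] [0.6955 0.5713 0.06  ]
[102.     304.0448] [ 99 296   7  16  67] [ 1.0008 -0.0067  0.06  ]
[377.1232 319.351 ] [ 217  303  320   25 4416] [0.901  0.5905 0.06  ]
[223.5441 229.256 ]
[167.2193 212.6042]
[ 97.8091 232.7569]
[ 50.997  204.8422]
t 1.9167 J [ 26.0544  15.8582 117.3338 -16.336   17.7597 -65.7784] op 0.5781593195074081
[-0.132 -0.705  0.707] [ 0.0003 -0.0414  0.0002] rows 3.6
[-0.     0.     0.667] [0. 0. 0.] rows 2.4
```

View pics/w0.png

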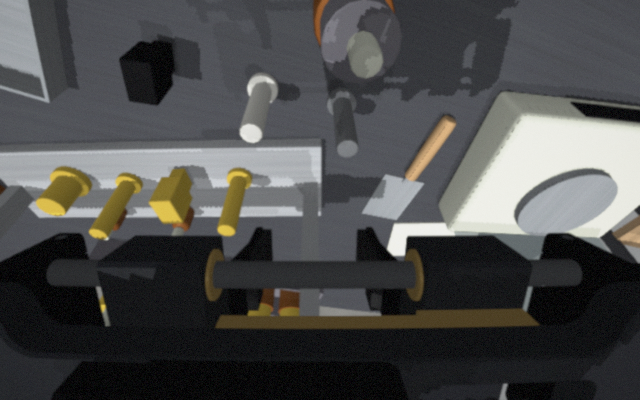

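The wrist view shows the four yellow parts at (63,190), (115,205), (172,197) and (233,200). This agrees with the map to about 4 mm. The low J5 suggests keeping tilt at 30° and using a radial approach.

```bash
python3 - <<'E'
from h import *
A=(.581,.238,.085)
plan((A,22,30,.1),(A,22,30,0))
E
```

```text
t 1.9167 J [ 26.0544  15.8582 117.3338 -16.336   17.7597 -65.7784] op 0.5781593195074081
[-0.273 -0.733  0.69 ] [-0.0081  0.0003 -0.0142] rows 3.8
[-0.    -0.     0.667] [0. 0. 0.] rows 2.4
```

Call:
carry_out([
  [[-0.07,-0.18,0.17,-0.002,0,-0.0036,-0.15],[-0.137,-0.366,0.345,-0.004,0,-0.007,-0.15],[-0.2,-0.55,0.52,-0.006,0,-0.01,-0.15],[-0.273,-0.733,0.69,-0.0081,0.0003,-0.0142,-0.15],[-0.273,-0.733,0.69,-0.0081,0.0003,-0.0142,-0.15],[-0.273,-0.733,0.69,-0.0081,0.0003,-0.0142,-0.15],[-0.273,-0.733,0.69,-0.0081,0.0003,-0.0142,-0.15],[-0.273,-0.733,0.69,-0.0081,0.0003,-0.0142,-0.15],[-0.273,-0.733,0.69,-0.0081,0.0003,-0.0142,-0.15],[-0.273,-0.733,0.69,-0.0081,0.0003,-0.0142,-0.15]],
])

```text
time_s: 2.75
position: [0.5427, 0.2219, 0.1546]
tcp_rot: [[-0.805, -0.373, 0.462], [-0.323, 0.928, 0.187], [-0.498, 0.001, -0.867]]
force: [-0.8, 0.2, 0.4]
opening: 0.574
grasp_force: 0.0
```

```bash
python3 - <<'E'
from h import *
A=(.581,.238,.085)
s=telemetry.read_state(); im=capture("wrist"); cv2.imwrite("pics/w1.png",cv2.cvtColor(im,cv2.COLOR_RGB2BGR))
print(s["position"])
for i,c,st in yellow(im,(0,60,640,260))[2]: print(c,st)
for P in [(.581,.238,.115),(.581,.238,.068),(.581,.238,.02)]: print(proj("wrist",P,s))
plan((A,22,30,0))
E
```

```text
[0.5427 0.2219 0.1546]
[ 59.3298 159.6627] [  18  125   83   71 3569]
[139.3666 188.0828] [ 104  142   72   94 2815]
[227.2333 182.2126] [ 202  142   47   78 2752]
[317.5972 193.6306] [ 302  148   32   95 2309]
[215.4876 254.8264] [208 249  15  11 121]
[412.2456 254.9561] [406 249  14  11 114]
[315.9297 232.9088]
[315.6878 191.0097]
[315.4931 157.6726]
t 2.8 J [   7.5375   27.0001  114.813    38.5366   11.5597 -140.5325] op 0.5765588941763969
[-0.009  0.001  0.669] [ 0.0001 -0.0003 -0.0001] rows 2.4
```

View pics/w1.png

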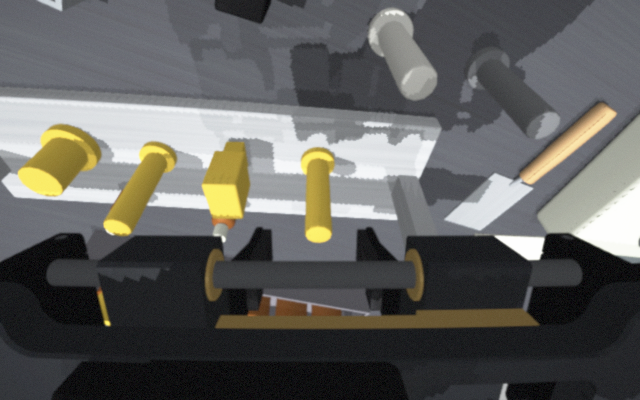

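Plunger 1 is centred at (317,194), between the finger tips at (260,255) and (370,255), so the alignment is good. J5 is small, so I'll fit the arm's kinematics from logged poses to choose safe tilts.

```bash
cat > kin.py <<'E'
from h import *
from scipy.optimize import least_squares
import itertools
D=[([56.1777,30.2743,82.1489,.001,67.6888,-10.228],[.2498,.5722,.2217],[[-.9164,.4003,-.0011],[.4003,.9164,-.0016],[.0004,-.0019,-1]]),
([26.0544,15.8582,117.3338,-16.336,17.7597,-65.7784],[.4291,.3044,.2243],[[-.8311,-.2781,.4816],[-.2402,.9606,.1401],[-.5016,.0007,-.8651]]),
([7.5375,27.0001,114.813,38.5366,11.5597,-140.5325],[.5427,.2219,.1546],[[-.805,-.373,.462],[-.323,.928,.187],[-.498,.001,-.867]])]
E_=lambda ax,a:R.from_euler(ax,a,degrees=True).as_matrix()
def frames(J,p,s4,s6,c):
    a1,d1,L1,L2,e,o,Lt=p; F=E_('z',J[0])@E_('y',J[1]); P=E_('z',J[0])@[a1,0,d1]+F@[0,0,L1]
    F=F@E_('y',J[2]); P=P+F@[e,0,L2]; F=F@E_('z',s4*J[3])@E_('y',J[4]); P=P+F@[o,0,Lt]
    return P,F@E_('z',s6*J[5]+c)
if __name__=="__main__":
    for s4,s6,c in itertools.product((1,-1),(1,-1),(0,90,180,-90)):
        err=max(np.abs(frames(J,np.zeros(7),s4,s6,c)[1]-np.array(Q)).max() for J,p,Q in D)
        if err<.05:
            f=lambda q:np.r_[np.ravel([frames(J,q,s4,s6,c)[0]-p for J,p,Q in D]),1e-3*(q-[0,.27,.3,.35,.0,0.07,.25])]
            q=least_squares(f,[0,.27,.3,.35,.0,0.07,.25]).x
            print(s4,s6,c,err,q,np.abs(f(q)[:9]).max())
E
python3 kin.py
```

```text
1 1 90 0.0012503836066535268 [0.3862 0.0499 0.4562 0.1648 0.0845 0.1199 0.0728] 0.11593552864883644
```

```bash
python3 - <<'E'
import re
s=open('kin.py').read()
s=s.replace("a1,d1,L1,L2,e,o,Lt=p","a1,d1,L1,L2,e,o,Lt,lat=p").replace("[a1,0,d1]","[a1,lat,d1]").replace("np.zeros(7)","np.zeros(8)").replace("0.07,.25]","0.0,.25,.11]")
open('kin.py','w').write(s)
E
python3 kin.py
```

```text
1 1 90 0.0012503836066535268 [-0.0017  0.2725  0.5887  0.3919  0.1127 -0.0006  0.3055  0.111 ] 3.74904249674235e-05
```

```bash
cat >> kin.py <<'E'
PAR=[-0.0017,.2725,.5887,.3919,.1127,-.0006,.3055,.111]
lo=np.array([-176.69,-43.24,12.49,-82,0,-163.58]);hi=np.array([176.69,126.21,139.97,262,151.66,163.58])
def ik(G,phi,t,back=0,seed=None):
    Q=rot(phi,t); P=np.array(G)+Q[:,2]*(.019-back); best=None
    def f(J):
        p,F=frames(J,PAR,1,1,90); return np.r_[(p-P)*5,R.from_matrix(F.T@Q).as_rotvec()]
    seeds=[seed] if seed is not None else [np.array([np.degrees(np.arctan2(P[1],P[0]))-10,30,110,j4,20,j6]) for j4,j6 in((0,-90),(40,-130),(-40,-50),(180,90),(180,-90))]
    out=[]
    for s in seeds:
        r=least_squares(f,np.clip(s,lo+.1,hi-.1),bounds=(lo,hi),x_scale=30.)
        if r.cost<1e-7 and not any(np.allclose(r.x,o,atol=1) for o in out): out.append(r.x)
    return out
E
python3 - <<'E'
from kin import *
A=(.581,.238,.085);B=(.632,.091,.085);C=(.649,.011,.058);K=(.604,.165,.07);S=(.605,-.2545,.075)
for n,G,ph in(("A",A,(12,22)),("K",K,(16,)),("B",B,(-2,16)),("C",C,(-9,16)),("S",S,(-15,)),("tray",(.432,-.043,.07),(-10,20))):
  for phi in ph:
    for t in(20,25,30,40,50):
      print(n,phi,t,*[np.round(o).astype(int) for o in ik(G,phi,t)])
E
```

```text
A 12 20 [ 12  39 103   0  18 -90]
A 12 25 [ 12  39 107   0  10 -90]
A 12 30 [ 12  39 110  -6   1 -84]
A 12 40 [ 12  42 116 180  18  90]
A 12 50 [ 12  47 121 180  38  90]
A 22 20 [  10   39  103   13   19 -113]
A 22 25 [  10   39  107   28   11 -129]
A 22 30
A 22 40 [  8  42 117 152  20 105]
A 22 50 [  7  47 122 161  39  95]
K 16 20 [   3   40  104   15   17 -117]
K 16 25 [   2   40  108   36   10 -138]
K 16 30 [  2  41 111  99   7 159]
K 16 40 [  0  44 117 153  22 104]
K 16 50 [ -1  49 122 160  42  94]
B -2 20 [ -2  39 102   0  19 -90]
B -2 25 [ -2  39 105  -1  11 -89]
B -2 30 [ -2  40 108  -4   2 -86]
B -2 40 [ -2  42 114 181  17  90]
B -2 50 [ -2  47 120 180  36  90]
B 16 20 [  -5   39  102   20   21 -128]
B 16 25 [  -6   39  105   37   15 -146]
B 16 30
B 16 40 [ -9  42 115 131  21 118]
B 16 50 [-11  47 120 146  38 100]
C -9 20 [ -9  42 101   0  17 -90]
C -9 25 [ -9  43 104   0   8 -89]
C -9 30 [ -9  43 107 195   0  75]
C -9 40 [ -9  46 113 180  19  90]
C -9 50 [ -9  50 118 180  38  90]
C 16 20 [ -13   42  100   27   22 -143]
C 16 25 [ -14   43  104   47   17 -163]
C 16 30
C 16 40 [-18  46 112 120  25 120]
C 16 50 [-21  50 117 135  40 102]
S -15 20 [ -36   41   99   19   22 -127]
S -15 25 [ -36   41  103   35   16 -144]
S -15 30
S -15 40 [-39  44 112 130  20 119]
S -15 50 [-41  48 117 146  37 101]
tray -10 20 [-24  36 132 149   9 108]
tray -10 25 [-25  39 136 161  20  94]
tray -10 30 [-26  43 139 165  32  89]
tray -10 40
tray -10 50
tray 20 20 [-31  36 130  87  15 134]
tray 20 25 [-34  38 133 107  21 110]
tray 20 30 [-38  41 136 118  29  94]
tray 20 40
tray 20 50
```

```bash
python3 - <<'E'
from kin import *
ct=lambda p:(np.array(p)+.5)/ (780/270)+[200,120]-.5
A=np.array((.581,.238,0));ph=np.radians(16)
for c in((95,162),(200,133),(300,104),(450,60)):
    q=plane("top",ct(c),.276)-A; print("beam stn x", q[0]*np.cos(ph)+q[1]*np.sin(ph))
for n,G in(("t1",(.462,.0,.072)),("t2",(.452,-.09,.072)),("t0",(.432,-.043,.072)),("pan",(.413,-.275,.045)),("pan+",(.43,-.275,.045))):
  for phi in (-25,0,16):
    for t in(10,15,20):
      print(n,phi,t,*[np.round(o).astype(int) for o in ik(G,phi,t)])
E
```

```text
beam stn x -0.0006113686891278721
beam stn x -0.0027593527913375056
beam stn x -0.0036936993968442744
beam stn x -0.00474545764096114
t1 -25 10 [-13  35 120  -8  16 -70]
t1 -25 15 [-12  35 123 -25   8 -53]
t1 -25 20 [-11  36 126 254   5  29]
t1 0 10 [ -16   35  120   10   16 -115]
t1 0 15 [ -17   35  124   33    8 -138]
t1 0 20 [-18  36 128 114   7 139]
t1 16 10 [ -17   35  120   18   18 -140]
t1 16 15
t1 16 20 [-22  36 127  85  12 149]
t2 -25 10 [-25  35 120   0  15 -90]
t2 -25 15 [-25  35 124   1   6 -91]
t2 -25 20 [-25  36 127 178   3  91]
t2 0 10 [ -28   35  120   16   17 -134]
t2 0 15 [ -30   35  124   43   11 -161]
t2 0 20 [-32  36 127  93  10 147]
t2 16 10 [ -30   35  120   21   20 -156]
t2 16 15
t2 16 20 [-35  36 126  71  16 150]
t0 -25 10 [-20  34 124  -4  12 -81]
t0 -25 15 [-20  35 127 -25   3 -59]
t0 -25 20 [-19  36 131 197   7  79]
t0 0 10 [ -23   34  124   18   13 -130]
t0 0 15
t0 0 20 [-26  36 132 123  10 122]
t0 16 10 [ -25   34  124   25   16 -154]
t0 16 15
t0 16 20 [-30  36 130  92  14 133]
pan -25 10 [ -49   39  116   15   16 -128]
pan -25 15 [ -50   39  120   40   10 -154]
pan -25 20 [-52  40 123  97   9 147]
pan 0 10 [ -51   39  115   22   21 -161]
pan 0 15
pan 0 20 [-56  40 120  65  18 152]
pan 16 10
pan 16 15
pan 16 20 [-58  41 117  51  25 149]
pan+ -25 10 [ -47   39  114   12   18 -124]
pan+ -25 15 [ -49   40  117   33   11 -145]
pan+ -25 20 [-50  40 121  86   8 160]
pan+ 0 10 [ -50   40  113   20   22 -158]
pan+ 0 15
pan+ 0 20 [-54  40 118  61  19 157]
pan+ 16 10
pan+ 16 15
pan+ 16 20 [-56  41 115  49  26 153]
```

```bash
python3 - <<'E'
from kin import *
A=(.581,.238,.075)
plan((A,15,22,.09),(A,15,22,0))
print(ik(A,15,22,.09),ik(A,15,22,0),ik(A,15,22,.12))
E
```

```text
t 2.8 J [   7.5375   27.0001  114.813    38.5366   11.5597 -140.5325] op 0.5765588941763969
[-0.042  0.023  0.132] [0.0086 0.0219 0.0174] rows 1.5
[-0.  -0.   0.6] [0. 0. 0.] rows 2.2
[array([ 11.237 ,  29.3466, 107.135 ,   3.8285,  21.6051, -97.0499])] [array([ 11.4882,  39.7162, 104.9645,   5.674 ,  13.4201, -98.7767])] [array([ 11.1454,  25.8713, 107.3542,   3.4343,  24.8588, -96.6914])]
```

Call:
carry_out([
  [[-0.021,0.011,0.066,0.0043,0.011,0.0087,-0.15],[-0.042,0.023,0.132,0.0086,0.0219,0.0174,-0.15],[-0.042,0.023,0.132,0.0086,0.0219,0.0174,-0.15],[-0.042,0.023,0.132,0.0086,0.0219,0.0174,-0.15],[-0.042,0.023,0.132,0.0086,0.0219,0.0174,-0.15],[-0.042,0.023,0.132,0.0086,0.0219,0.0174,-0.15],[-0.042,0.023,0.132,0.0086,0.0219,0.0174,-0.15],[-0.042,0.023,0.132,0.0086,0.0219,0.0174,-0.15],[-0.042,0.023,0.132,0.0086,0.0219,0.0174,-0.15],[-0.042,0.023,0.132,0.0086,0.0219,0.0174,-0.15]],
])

```text
time_s: 3.63
position: [0.5559, 0.2302, 0.1409]
tcp_rot: [[-0.896, -0.257, 0.363], [-0.239, 0.966, 0.096], [-0.375, -0.0, -0.927]]
force: [-0.9, -0.1, -0.8]
opening: 0.578
grasp_force: 0.0
```

```bash
python3 - <<'E'
from kin import *
A=(.581,.238,.075)
s=telemetry.read_state(); im=capture("wrist")
m,l,b=yellow(im,(0,60,640,260))
for i,c,st in b: print(c,st)
for P in [(.581,.238,.115),(.581,.238,.068),(.581,.238,.02)]: print(proj("wrist",P,s))
plan((A,15,22,0))
E
```

```text
[318.9021 204.801 ] [ 302  159   34   95 2462]
[ 64.2434 194.8671] [  22  161   83   69 3402]
[224.523  201.4283] [ 196  161   54   78 3061]
[139.7508 210.3015] [  98  170   79   89 2468]
[412.3277 254.8487] [406 249  14  11 119]
[215.4153 254.9915] [208 250  15  10 118]
[316.6964 242.0503]
[316.3726 201.1192]
[316.1253 170.1609]
t 3.6833 J [ 11.1367  29.3822 107.0712   3.7717  21.5812 -97.0115] op 0.5786667747171801
[0.004 0.008 0.599] [-0.0002  0.0001 -0.0002] rows 2.2
```

Call:
carry_out([
  [[0,0.002,0.1,0,0,0,-0.15],[0,0.004,0.2,0,0,0,-0.15],[0,0.008,0.3,0,0,0,-0.15],[0,0.008,0.4,0,0,0,-0.15],[0,0.008,0.5,0,0,0,-0.15],[0,0.008,0.57,0,0,0,-0.15],[0,0.008,0.6,0,0,0,-0.15],[0,0.008,0.6,0,0,0,1],[0,0.008,0.6,0,0,0,1],[0,0.008,0.6,0,0,0,1]],
])

```text
time_s: 4.52
position: [0.5889, 0.2401, 0.0582]
tcp_rot: [[-0.895, -0.257, 0.364], [-0.239, 0.966, 0.096], [-0.376, -0.001, -0.926]]
force: [0.8, -0.5, -0.8]
opening: 0.432
grasp_force: 0.0
```

Call:
carry_out([
  [[0,0,0,0,0,0,1],[0,0,0,0,0,0,1],[0,0,-0.03,0,0,0,1],[0,0,-0.1,0,0,0,1],[0,0,-0.2,0,0,0,1],[0,0,-0.35,0,0,0,1],[0,0,-0.5,0,0,0,1],[0,0,-0.65,0,0,0,1],[0,0,-0.8,0,0,0,1],[0,0,-0.8,0,0,0,1]],
])

```text
time_s: 5.35
position: [0.5453, 0.2288, 0.1734]
tcp_rot: [[-0.893, -0.258, 0.369], [-0.239, 0.966, 0.097], [-0.382, -0.001, -0.924]]
force: [0.6, -0.1, 0.3]
opening: 0.244
grasp_force: 30.0
```

```bash
python3 - <<'E'
from kin import *
s=telemetry.read_state(); im=capture("wrist")
for i,c,st in yellow(im,(0,60,640,260))[2]: print(c,st)
T1=(.462,.0,.063)
plan(((.47,.09,.20),0,14,0),(T1,-12,10,.05),(T1,-12,10,0))
for a in (((.47,.09,.20),0,14,0),(T1,-12,10,.05),(T1,-12,10,0)): print(ik(*a))
E
```

```text
[ 87.947  182.8809] [  53  153   70   61 2661]
[233.0925 188.3475] [ 208  153   47   69 2345]
[155.8445 200.1955] [ 123  161   66   80 2154]
[313.9346 218.2029] [ 289  178   50   82 3257]
[263.5455 255.3182] [259 250  10  10  66]
[364.2121 255.3485] [360 250   9  10  66]
t 5.4 J [ 11.2174  25.6146 107.2529   3.2306  24.8572 -96.3912] op 0.2443972807849593
[ 0.618 -0.772 -0.324] [0.0128 0.0231 0.0395] rows 3.7
[ 0.258 -0.593  0.541] [0.0069 0.0111 0.0326] rows 3.0
[ 0.    -0.     0.333] [0. 0. 0.] rows 1.2
[array([ -3.0204,  18.8539, 114.7162,   1.3611,  32.4559, -94.0794])]
[array([-14.1854,  28.8825, 119.9662,   1.051 ,  21.1617, -93.1324])]
[array([-14.137 ,  35.9229, 120.4217,   1.5703,  13.6672, -93.6304])]
```

Call:
carry_out([
  [[0.1,-0.12,-0.05,0.002,0.004,0.006,1],[0.23,-0.29,-0.12,0.005,0.009,0.015,1],[0.37,-0.46,-0.19,0.008,0.014,0.024,1],[0.5,-0.63,-0.26,0.0105,0.019,0.032,1],[0.59,-0.74,-0.31,0.0123,0.022,0.038,1],[0.618,-0.772,-0.324,0.0128,0.0231,0.0395,1],[0.618,-0.772,-0.324,0.0128,0.0231,0.0395,1],[0.618,-0.772,-0.324,0.0128,0.0231,0.0395,1],[0.618,-0.772,-0.324,0.0128,0.0231,0.0395,1],[0.618,-0.772,-0.324,0.0128,0.0231,0.0395,1]],
])

```text
time_s: 6.23
position: [0.4748, 0.0907, 0.1787]
tcp_rot: [[-0.971, -0.001, 0.237], [-0.001, 1.0, -0.0], [-0.237, -0.001, -0.971]]
force: [-0.4, 0.4, 0.3]
opening: 0.244
grasp_force: 30.0
```

Call:
carry_out([
  [[0.03,-0.08,0.07,0.001,0.0015,0.004,1],[0.08,-0.18,0.17,0.002,0.0033,0.01,1],[0.13,-0.3,0.27,0.0035,0.0055,0.0163,1],[0.18,-0.42,0.38,0.005,0.008,0.023,1],[0.23,-0.53,0.48,0.006,0.01,0.029,1],[0.258,-0.593,0.541,0.0069,0.0111,0.0326,1],[0.258,-0.593,0.541,0.0069,0.0111,0.0326,1],[0.258,-0.593,0.541,0.0069,0.0111,0.0326,1],[0.258,-0.593,0.541,0.0069,0.0111,0.0326,1],[0.258,-0.593,0.541,0.0069,0.0111,0.0326,1]],
])

```text
time_s: 7.07
position: [0.4566, 0.0015, 0.0918]
tcp_rot: [[-0.964, 0.207, 0.167], [0.203, 0.978, -0.037], [-0.171, -0.002, -0.985]]
force: [-0.6, 0.6, -0.4]
opening: 0.246
grasp_force: 30.0
```

```bash
python3 - <<'E'
from kin import *
T1=(.462,.0,.063)
K=(.604,.165,.069)
plan((T1,-12,10,0),(T1,-12,10,.12),((.52,.1,.18),16,22,0),(K,16,22,.09))
E
```

```text
t 7.0667 J [-14.0625  29.2073 119.8532   0.7415  21.1232 -92.8193] op 0.24558885889968884
[-0.004 -0.002  0.322] [-0.0002 -0.0005  0.0003] rows 1.2
[-0.   0.  -0.8] [0. 0. 0.] rows 2.9
[-0.392  0.755  0.07 ] [-0.0215 -0.0327 -0.0749] rows 4.2
[-0.333  0.262  0.333] [0. 0. 0.] rows 1.9
```

Call:
carry_out([
  [[0,0,0.08,0,0,0,1],[0,0,0.16,0,0,0,1],[0,0,0.24,0,0,0,1],[0,0,0.3,0,0,0,1],[0,0,0.322,0,0,0,1],[0,0,0.322,0,0,0,1],[0,0,0.322,0,0,0,1],[0,0,0.322,0,0,0,0.2],[0,0,0.322,0,0,0,0.0],[0,0,0.322,0,0,0,-0.15]],
])

```text
time_s: 7.9
position: [0.4642, -0.0009, 0.0437]
tcp_rot: [[-0.964, 0.208, 0.165], [0.205, 0.978, -0.037], [-0.169, -0.002, -0.986]]
force: [-0.5, 0.1, -0.5]
opening: 0.394
grasp_force: 0.0
```

Call:
carry_out([
  [[0,0,0,0,0,0,-0.15],[0,0,0,0,0,0,-0.15],[0,0,-0.1,0,0,0,-0.15],[0,0,-0.25,0,0,0,-0.15],[0,0,-0.45,0,0,0,-0.15],[0,0,-0.65,0,0,0,-0.15],[0,0,-0.85,0,0,0,-0.15],[0,0,-0.95,0,0,0,-0.15],[0,0,-0.95,0,0,0,-0.15],[0,0,-0.95,0,0,0,-0.15]],
])

```text
time_s: 8.73
position: [0.4408, 0.0042, 0.1846]
tcp_rot: [[-0.964, 0.208, 0.167], [0.205, 0.978, -0.037], [-0.171, -0.002, -0.985]]
force: [0.2, -0.7, -0.3]
opening: 0.575
grasp_force: 0.0
```

```bash
python3 - <<'E'
from kin import *
s=telemetry.read_state(); print(s["position"]); im=capture("top")
for i,c,st in yellow(im,(300,200,375,270))[2]: print(c,st,plane("top",c,.05))
S=(.605,-.2545,.06)
w=(((.50,-.13,.20),-15,15,0),((.545,-.245,.16),-15,20,0),(S,-15,20,.08))
plan(*w)
for a in w: print(ik(*a))
E
```

```text
[0.4408 0.0042 0.1846]
t 8.7833 J [-14.2388  16.7011 116.8698   0.4588  36.7226 -92.5717] op 0.5757010297705213
[-0.598 -0.794  0.117] [ 0.0015 -0.0147  0.0081] rows 3.6
[-0.414 -0.663  0.383] [-0.     -0.0139  0.    ] rows 3.1
[-0.15   0.042  0.231] [0. 0. 0.] rows 1.0
[array([ -29.0239,   21.1228,  110.631 ,    6.4662,   33.8428, -108.9417])]
[array([ -38.7796,   29.5388,  105.1196,   17.0949,   27.9792, -127.6869])]
[array([ -36.6656,   33.7054,  101.6463,   16.2137,   26.8864, -125.0099])]
```

Call:
carry_out([
  [[-0.3,-0.4,0.06,0.0007,-0.007,0.004,-0.15],[-0.598,-0.794,0.117,0.0015,-0.0147,0.0081,-0.15],[-0.598,-0.794,0.117,0.0015,-0.0147,0.0081,-0.15],[-0.598,-0.794,0.117,0.0015,-0.0147,0.0081,-0.15],[-0.598,-0.794,0.117,0.0015,-0.0147,0.0081,-0.15],[-0.598,-0.794,0.117,0.0015,-0.0147,0.0081,-0.15],[-0.598,-0.794,0.117,0.0015,-0.0147,0.0081,-0.15],[-0.598,-0.794,0.117,0.0015,-0.0147,0.0081,-0.15],[-0.598,-0.794,0.117,0.0015,-0.0147,0.0081,-0.15],[-0.598,-0.794,0.117,0.0015,-0.0147,0.0081,-0.15]],
])

```text
time_s: 9.62
position: [0.5045, -0.13, 0.1817]
tcp_rot: [[-0.934, 0.257, 0.249], [0.248, 0.966, -0.066], [-0.258, 0.0, -0.966]]
force: [0.2, -0.5, -0.3]
opening: 0.578
grasp_force: 0.0
```

```bash
python3 - <<'E'
from kin import *
import pickle
s=telemetry.read_state(); im=capture("wrist"); pickle.dump((s,im),open("sv1.pkl","wb"))
w=(((.545,-.245,.17),-15,20,0),)
plan(*w)
E
```

```text
t 9.6667 J [ -28.9269   21.0956  110.619     6.4574   33.8978 -108.9285] op 0.5786823336222456
[-0.431 -0.671  0.321] [ 0.0001 -0.0139  0.0002] rows 3.1
```

Call:
carry_out([
  [[-0.1,-0.17,0.08,0,-0.003,0,-0.15],[-0.2,-0.33,0.16,0,-0.007,0,-0.15],[-0.3,-0.5,0.24,0,-0.01,0,-0.15],[-0.4,-0.63,0.3,0,-0.0139,0,-0.15],[-0.431,-0.671,0.321,0,-0.0139,0,-0.15],[-0.431,-0.671,0.321,0,-0.0139,0,-0.15],[-0.431,-0.671,0.321,0,-0.0139,0,-0.15],[-0.431,-0.671,0.321,0,-0.0139,0,-0.15],[-0.431,-0.671,0.321,0,-0.0139,0,-0.15],[-0.431,-0.671,0.321,0,-0.0139,0,-0.15]],
])

```text
time_s: 10.5
position: [0.5512, -0.2464, 0.1526]
tcp_rot: [[-0.908, 0.257, 0.331], [0.242, 0.966, -0.088], [-0.342, 0.0, -0.94]]
force: [-0.5, -0.2, -0.6]
opening: 0.578
grasp_force: 0.0
```

```bash
python3 - <<'E'
from kin import *
import pickle
s=telemetry.read_state(); im=capture("wrist"); pickle.dump((s,im),open("sv2.pkl","wb"))
a=pickle.load(open("sv1.pkl","rb"))
outs=[]
for s_,i_ in(a,(s,im)):
    u,v=proj("wrist",(.605,-.2545,.04),s_); print(u,v)
    x0=int(np.clip(u-65,0,510)); y0=int(np.clip(v-65,0,270)); c=i_[y0:y0+130,x0:x0+130]; print("crop",x0,y0)
    outs.append(cv2.resize(c,None,fx=3,fy=3,interpolation=cv2.INTER_CUBIC))
cv2.imwrite("pics/sock.png",cv2.cvtColor(np.hstack(outs),cv2.COLOR_RGB2BGR))
E
```

```text
237.7882050792649 250.03393511809685
crop 172 185
320.633814855529 201.86533836056572
crop 255 136
```

View pics/sock.png

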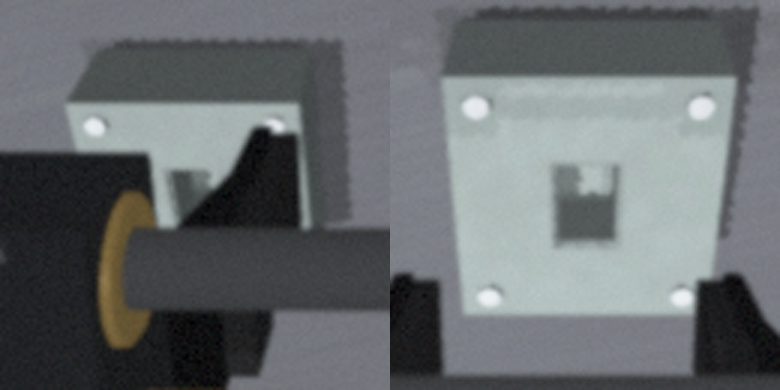

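The right picture shows the socket top with corners (443,77), (737,77), (712,314), (463,314) and the hole's outer rim (552,163)–(616,245). Next I'll fit its pose.

```bash
python3 - <<'E'
from kin import *
import pickle
s,im=pickle.load(open("sv2.pkl","rb"))
px=lambda X,Y:np.array([255+(X-390+.5)/3-.5,136+(Y+.5)/3-.5])
obs=[((-50,45),px(443,77)),((-50,-45),px(737,77)),((50,-45),px(712,314)),((50,45),px(463,314))]
# image left/right -> y sign resolved by fit
hole=[px(552,163),px(620,163),px(616,245),px(555,245)]
for sg in(1,-1):
  for useh in(0,1,2):
    hl=[((x,y),h) for (x,y),h in zip(((-18,12),(-18,-12),(18,-12),(18,12)),hole)]
    O=obs+hl if useh==1 else obs if useh==0 else hl
    def f(q):
        c,d=np.cos(q[2]),np.sin(q[2]); r=[]
        for (x,y),uv in O:
            x,y=x/1000,sg*y/1000; r.append(proj("wrist",(q[0]+c*x-d*y,q[1]+d*x+c*y,.04+ (q[3] if useh==0 else 0)),s)-uv)
        return np.ravel(r)
    r=least_squares(f,[.605,-.2545,np.radians(-15),0],x_scale=[.01,.01,.1,.01]); print(sg,useh,r.x[:2],np.degrees(r.x[2]),r.x[3],np.sqrt((r.fun**2).mean()))
E
```

```text
1 0 [ 1.8241 -0.5292] -188.97159083015967 -1.6720478337733058 42.22298537326099Traceback (most recent call last):
  File "<stdin>", line 17, in <module>
    return func(*args, **kwargs)
    result = trf(vector_fun.fun, vector_fun.jac, x0, f0, J0, lb, ub, ftol, xtol,
                 gtol, max_nfev, x_scale, loss_function, tr_solver,
                 tr_options.copy(), verbose, callback=callback_wrapped)
    return trf_no_bounds(
        fun, jac, x0, f0, J0, ftol, xtol, gtol, max_nfev, x_scale,
        loss_function, tr_solver, tr_options, verbose, callback=callback)
    J = jac(x)
    self._update_jac()
    ~~~~~~~~~~~~~~~~^^
    self.J = self.jac_wrapped(xp_copy(self.x), f0=self.f)
             ~~~~~~~~~~~~~~~~^^^^^^^^^^^^^^^^^^^^^^^^^^^^
    J, dct = approx_derivative(
             ~~~~~~~~~~~~~~~~~^
        self.fun,
        ^^^^^^^^^
    ...<2 lines>...
        **self.finite_diff_options,
        ^^^^^^^^^^^^^^^^^^^^^^^^^^^
    )
    ^
    J, _nfev = _dense_difference(fun_wrapped, x0, f0, h,
               ~~~~~~~~~~~~~~~~~^^^^^^^^^^^^^^^^^^^^^^^^
                             use_one_sided, method,
                             ^^^^^^^^^^^^^^^^^^^^^^
                             mf)
                             ^^^
    df = [f_eval - f0 for f_eval in f_evals]
                                    ^^^^^^^
    f = np.atleast_1d(self.fun(x, *self.args, **self.kwargs))
                      ~~~~~~~~^^^^^^^^^^^^^^^^^^^^^^^^^^^^^^
    return np.atleast_1d(self.fun(x))
                         ~~~~~~~~^^^
    return self.f(x, *self.args, **self.kwargs)
           ~~~~~~^^^^^^^^^^^^^^^^^^^^^^^^^^^^^^
  File "<stdin>", line 15, in f
  File "h.py", line 20, in proj
    c=camera_info(name); q=np.linalg.inv(T(name,s))@np.append(P,1); d=q[:2]/q[2]; d=d*(1+c["k1"]*d@d)
                                         ~^^^^^^^^
  File "h.py", line 6, in T
    c=camera_info(name)
ValueError: time passes only in moves, steps and waits
```

```bash
sed -i 's/^def T(name,s=None):/import functools\ncamera_info=functools.lru_cache(None)(camera_info)\ndef T(name,s=None):/' h.py; cat > fit.py <<'E'
from kin import *
def fitplanar(O,s,z,q0,freez=False):
    """O: [((x,y) model m, uv)] on plane height z; returns x,y,yaw(deg),dz"""
    def f(q):
        c,d=np.cos(q[2]),np.sin(q[2])
        return np.ravel([proj("wrist",(q[0]+c*x-d*y,q[1]+d*x+c*y,z+freez*q[3]),s)-uv for (x,y),uv in O])
    r=least_squares(f,[q0[0],q0[1],np.radians(q0[2]),0],x_scale=[.01,.01,.1,.01])
    return r.x[:2],np.degrees(r.x[2]),r.x[3],np.sqrt((r.fun**2).mean())
E
python3 - <<'E'
from fit import *
import pickle
s,im=pickle.load(open("sv2.pkl","rb"))
px=lambda X,Y:np.array([255+(X-390+.5)/3-.5,136+(Y+.5)/3-.5])
rect=lambda a,b:[(-a,-b),(-a,b),(a,b),(a,-b)]
obs=list(zip(rect(.05,.045),[px(443,77),px(737,77),px(712,314),px(463,314)]))
hl=list(zip(rect(.018,.012),[px(552,163),px(620,163),px(616,245),px(555,245)]))
for O,fz in((obs,True),(obs,False),(hl,False),(obs+hl,False)): print(*fitplanar(O,s,.04,(.605,-.2545,-15),fz))
K=(.604,.165,.069)
w=(((.50,-.13,.20),-5,15,0),((.48,.0,.22),5,18,0),((.52,.12,.18),16,22,0),(K,16,22,.09))
plan(*w)
E
```

```text
[ 0.6077 -0.255 ] -14.6678743553963 0.001240981321573513 0.5284852237457378
[ 0.6085 -0.2551] -14.668081313860537 0.0 0.570489749920301
[ 0.6077 -0.2559] -14.561125682305411 0.0 0.8669512176496084
[ 0.6081 -0.2555] -14.68895348594007 0.0 0.8223695012972778
t 10.55 J [ -38.8124   28.5361  104.6166   16.3923   29.435  -126.9871] op 0.5721080342090948
[ 0.402  0.669 -0.352] [-0.0083  0.0139 -0.0262] rows 3.1
[ 0.161  0.859 -0.183] [-0.0079 -0.0083 -0.0266] rows 3.2
[-0.245  0.783  0.357] [-0.0105 -0.0111 -0.0287] rows 3.2
[-0.299  0.134  0.319] [0. 0. 0.] rows 1.6
```

Call:
carry_out([
  [[0.2,0.33,-0.17,-0.004,0.007,-0.013,-0.15],[0.402,0.669,-0.352,-0.0083,0.0139,-0.0262,-0.15],[0.402,0.669,-0.352,-0.0083,0.0139,-0.0262,-0.15],[0.402,0.669,-0.352,-0.0083,0.0139,-0.0262,-0.15],[0.402,0.669,-0.352,-0.0083,0.0139,-0.0262,-0.15],[0.402,0.669,-0.352,-0.0083,0.0139,-0.0262,-0.15],[0.402,0.669,-0.352,-0.0083,0.0139,-0.0262,-0.15],[0.402,0.669,-0.352,-0.0083,0.0139,-0.0262,-0.15],[0.402,0.669,-0.352,-0.0083,0.0139,-0.0262,-0.15],[0.402,0.669,-0.352,-0.0083,0.0139,-0.0262,-0.15]],
])

```text
time_s: 11.38
position: [0.5054, -0.1325, 0.1808]
tcp_rot: [[-0.962, 0.09, 0.258], [0.087, 0.996, -0.023], [-0.259, 0.0, -0.966]]
force: [-0.7, 0.0, 1.5]
opening: 0.574
grasp_force: 0.0
```

Call:
carry_out([
  [[0.08,0.43,-0.09,-0.004,-0.004,-0.013,-0.15],[0.161,0.859,-0.183,-0.0079,-0.0083,-0.0266,-0.15],[0.161,0.859,-0.183,-0.0079,-0.0083,-0.0266,-0.15],[0.161,0.859,-0.183,-0.0079,-0.0083,-0.0266,-0.15],[0.161,0.859,-0.183,-0.0079,-0.0083,-0.0266,-0.15],[0.161,0.859,-0.183,-0.0079,-0.0083,-0.0266,-0.15],[0.161,0.859,-0.183,-0.0079,-0.0083,-0.0266,-0.15],[0.161,0.859,-0.183,-0.0079,-0.0083,-0.0266,-0.15],[0.161,0.859,-0.183,-0.0079,-0.0083,-0.0266,-0.15],[0.161,0.859,-0.183,-0.0079,-0.0083,-0.0266,-0.15]],
])

```text
time_s: 12.22
position: [0.4866, -0.0016, 0.2012]
tcp_rot: [[-0.948, -0.084, 0.308], [-0.079, 0.996, 0.026], [-0.309, 0.0, -0.951]]
force: [-1.3, -0.8, -0.1]
opening: 0.576
grasp_force: 0.0
```

Call:
carry_out([
  [[-0.12,0.4,0.18,-0.005,-0.0055,-0.014,-0.15],[-0.245,0.783,0.357,-0.0105,-0.0111,-0.0287,-0.15],[-0.245,0.783,0.357,-0.0105,-0.0111,-0.0287,-0.15],[-0.245,0.783,0.357,-0.0105,-0.0111,-0.0287,-0.15],[-0.245,0.783,0.357,-0.0105,-0.0111,-0.0287,-0.15],[-0.245,0.783,0.357,-0.0105,-0.0111,-0.0287,-0.15],[-0.245,0.783,0.357,-0.0105,-0.0111,-0.0287,-0.15],[-0.245,0.783,0.357,-0.0105,-0.0111,-0.0287,-0.15],[-0.245,0.783,0.357,-0.0105,-0.0111,-0.0287,-0.15],[-0.245,0.783,0.357,-0.0105,-0.0111,-0.0287,-0.15]],
])

```text
time_s: 13.05
position: [0.5278, 0.1198, 0.1624]
tcp_rot: [[-0.892, -0.272, 0.361], [-0.252, 0.962, 0.102], [-0.375, 0.0, -0.927]]
force: [0.7, -0.7, -1.5]
opening: 0.575
grasp_force: 0.0
```

```bash
python3 - <<'E'
from fit import *
import pickle
s=telemetry.read_state(); im=capture("wrist"); pickle.dump((s,im),open("bv1.pkl","wb"))
print(s["position"])
u,v=proj("wrist",(.604,.165,.07),s); x0,y0=int(u-40),int(v-50); print("crop",x0,y0,yellow(im,(0,60,640,260))[2])
cv2.imwrite("pics/blk1.png",cv2.cvtColor(cv2.resize(im[y0:y0+90,x0:x0+80],None,fx=6,fy=6,interpolation=cv2.INTER_CUBIC),cv2.COLOR_RGB2BGR))
K=(.604,.165,.069)
plan((K,16,22,.09))
E
```

```text
[0.5278 0.1198 0.1624]
crop 297 184 [(1, array([188.6849, 215.0702]), array([ 161,  192,   54,   45, 1723], dtype=int32)), (2, array([335.037 , 229.5782]), array([ 321,  195,   30,   65, 1676], dtype=int32)), (3, array([263.9364, 215.068 ]), array([251, 201,  28,  38, 676], dtype=int32)), (4, array([215.4068, 254.9492]), array([208, 249,  16,  11, 118], dtype=int32)), (5, array([412.1327, 254.9204]), array([406, 249,  14,  11, 113], dtype=int32))]
t 13.1 J [  -3.0829   23.5799  114.4905   18.9342   22.0524 -125.2308] op 0.5799569790376041
[-0.296  0.15   0.318] [-0.0002  0.0001 -0.0005] rows 1.7
```

View pics/blk1.png

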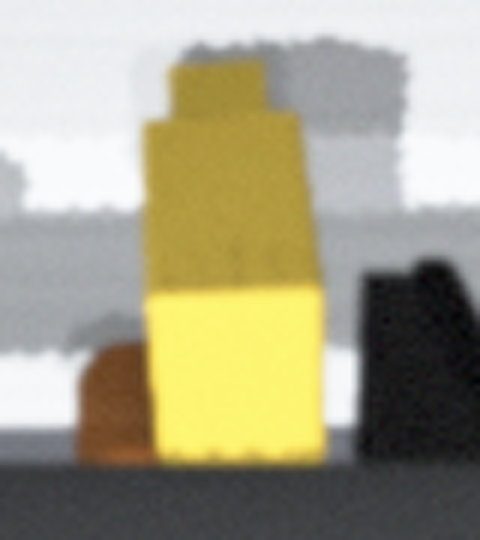

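The block crop shows its near top edge from (147,292) to (322,288), the head's lower edge from (147,123) to (298,113), and side edges reaching (158,455) and (326,455). I'll fit its pose from these.

```bash
cat > blk.py <<'E'
from fit import *
def fitblk(pts,s,q0,zoff=.02):
    """pts: [((x,y,z) block m or x=None, uv)]"""
    n=sum(p[0][0] is None for p in pts)
    def f(q):
        c,d=np.cos(q[2]),np.sin(q[2]); r=[]; k=3
        for (x,y,z),uv in pts:
            if x is None: x=q[k]; k+=1
            r.append(proj("wrist",(q[0]+c*x-d*y,q[1]+d*x+c*y,z+zoff),s)-uv)
        return np.ravel(r)
    r=least_squares(f,[q0[0],q0[1],np.radians(q0[2])]+[.01]*n); return r.x[:2],np.degrees(r.x[2]),r.fun.reshape(-1,2)
E
python3 - <<'E'
from blk import *
import pickle
s,im=pickle.load(open("bv1.pkl","rb"))
px=lambda X,Y:np.array([297+(X+.5)/6-.5,184+(Y+.5)/6-.5])
P=[((-.021,-.014,.068),px(147,292)),((-.021,.014,.068),px(322,288)),((-.021,-.014,.022),px(147,123)),((-.021,.014,.022),px(298,113)),((None,-.014,.068),px(158,455)),((None,.014,.068),px(326,455))]
for z in (.02,.018,.022): print(*fitblk(P,s,(.604,.165,16),z))
E
```

```text
[0.6052 0.1635] 19.871086003181418 [[-0.2292  1.6668]
 [ 0.7959  0.801 ]
 [-0.9963 -1.3288]
 [ 0.5267 -1.1259]
 [-0.0344  0.0027]
 [-0.1323 -0.0013]]
[0.6069 0.1642] 19.88862037117732 [[-0.0963  1.5191]
 [ 0.6375  0.661 ]
 [-0.8721 -1.1939]
 [ 0.423  -0.9843]
 [ 0.1095 -0.0087]
 [-0.2675 -0.0025]]
[0.6035 0.1628] 19.85297009292965 [[-0.3648  1.8172]
 [ 0.9574  0.9437]
 [-1.1227 -1.4663]
 [ 0.6322 -1.27  ]
 [-0.1813  0.0144]
 [ 0.0056  0.0001]]
```

```bash
python3 - <<'E'
from fit import *
K=(.605,.1637,.069)
plan((K,19.5,22,.08),(K,19.5,22,0)); print(ik(K,19.5,22,.08),ik(K,19.5,22,0))
E
```

```text
t 13.1 J [  -3.0829   23.5799  114.4905   18.9342   22.0524 -125.2308] op 0.5799569790376041
[-0.3    0.13   0.386] [-0.0038  0.0001 -0.0095] rows 1.8
[-0.    -0.     0.533] [0. 0. 0.] rows 1.9
[array([   0.8481,   31.0286,  107.5174,   19.0074,   21.5832, -125.1397])] [array([   1.9402,   40.293 ,  105.3181,   26.2727,   14.793 , -131.866 ])]
```

Call:
carry_out([
  [[-0.1,0.043,0.12,-0.001,0,-0.003,-0.15],[-0.2,0.087,0.25,-0.0025,0,-0.0063,-0.15],[-0.3,0.13,0.386,-0.0038,0,-0.0095,-0.15],[-0.3,0.13,0.386,-0.0038,0,-0.0095,-0.15],[-0.3,0.13,0.386,-0.0038,0,-0.0095,-0.15],[-0.3,0.13,0.386,-0.0038,0,-0.0095,-0.15],[-0.3,0.13,0.386,-0.0038,0,-0.0095,-0.15],[-0.3,0.13,0.386,-0.0038,0,-0.0095,-0.15],[-0.3,0.13,0.386,-0.0038,0,-0.0095,-0.15],[-0.3,0.13,0.386,-0.0038,0,-0.0095,-0.15]],
])

```text
time_s: 13.93
position: [0.583, 0.1568, 0.1256]
tcp_rot: [[-0.873, -0.335, 0.354], [-0.31, 0.942, 0.126], [-0.375, 0.0, -0.927]]
force: [-0.2, 0.3, -0.5]
opening: 0.571
grasp_force: 0.0
```

```bash
python3 - <<'E'
from blk import *
import pickle
s=telemetry.read_state(); im=capture("wrist"); pickle.dump((s,im),open("bv2.pkl","wb"))
print(s["position"])
x0,y0=280,150
cv2.imwrite("pics/blk2.png",cv2.cvtColor(cv2.resize(im[y0:y0+110,x0:x0+80],None,fx=5,fy=5,interpolation=cv2.INTER_CUBIC),cv2.COLOR_RGB2BGR))
K=(.605,.1637,.069)
plan((K,19.5,22,0))
for P in[(-.021,-.014,.068),(-.021,.014,.068),(-.021,-.014,.022),(-.021,.014,.022)]:
    c,d=np.cos(np.radians(19.5)),np.sin(np.radians(19.5)); print((proj("wrist",(K[0]+c*P[0]-d*P[1],K[1]+d*P[0]+c*P[1],.02+P[2]),s)-[x0,y0]+.5)*5-.5)
E
```

```text
[0.583  0.1568 0.1256]
t 13.9833 J [   0.894    31.056   107.5274   19.1326   21.5234 -125.2809] op 0.5755125428177785
[-0.    -0.006  0.534] [0.0001 0.0001 0.0002] rows 1.9
[ 71.9578 280.7482]
[272.3866 281.0543]
[ 87.0374 102.0899]
[257.6134 102.3507]
```

View pics/blk2.png

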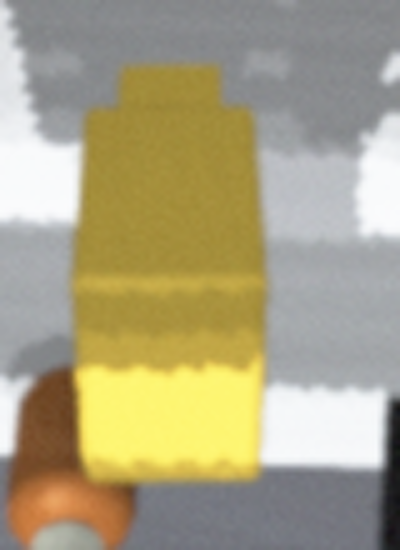

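The block crop shows its top face with corners (75,277), (266,277), (258,478), (95,478) and the head's lower near edge at (84–254,108). It is square to the gripper.

```bash
python3 - <<'E'
from blk import *
import pickle
s,im=pickle.load(open("bv2.pkl","rb"))
px=lambda X,Y:np.array([280+(X+.5)/5-.5,150+(Y+.5)/5-.5])
P=[((-.021,-.014,.068),px(75,277)),((-.021,.014,.068),px(266,277)),((.021,.014,.068),px(258,478)),((.021,-.014,.068),px(95,478)),((-.021,-.014,.022),px(84,108)),((-.021,.014,.022),px(254,108))]
for z in (.016,.018,.02,.022,.024):
    a,b,f=fitblk(P,s,(.604,.165,16),z); print(z,a,b,np.sqrt((f**2).mean())); 
    if z==.02: print(f)
E
```

```text
0.016 [0.6077 0.1648] 20.72874843897598 0.7071260591620212
0.018 [0.6062 0.1643] 20.728325448544567 0.9195166402409684
0.02 [0.6046 0.1637] 20.72787414151479 1.164443096306209
[[-1.0531  0.6952]
 [ 0.8655  0.0931]
 [ 1.3384  1.2094]
 [-1.7044  1.6793]
 [ 0.2294 -1.2324]
 [ 0.3671 -1.7988]]
0.022 [0.6031 0.1632] 20.72741305110635 1.4290415614893748
0.024 [0.6015 0.1626] 20.726913694444576 1.7075792458973158
```

```bash
python3 - <<'E'
from fit import *
K=(.606,.1642,.069)
plan((K,20.3,22,0))
E
```

```text
t 13.9833 J [   0.894    31.056   107.5274   19.1326   21.5234 -125.2809] op 0.5755125428177785
[-0.007 -0.004  0.536] [-0.0007  0.0001 -0.0019] rows 1.9
```

Call:
carry_out([
  [[0,0,0.09,0,0,0,-0.15],[-0.003,-0.002,0.18,0,0,-0.001,-0.15],[-0.007,-0.004,0.28,-0.0007,0.0001,-0.0019,-0.15],[-0.007,-0.004,0.38,-0.0007,0.0001,-0.0019,-0.15],[-0.007,-0.004,0.47,-0.0007,0.0001,-0.0019,-0.15],[-0.007,-0.004,0.52,-0.0007,0.0001,-0.0019,-0.15],[-0.007,-0.004,0.536,-0.0007,0.0001,-0.0019,-0.15],[-0.007,-0.004,0.536,-0.0007,0.0001,-0.0019,-0.15],[-0.007,-0.004,0.536,-0.0007,0.0001,-0.0019,1],[-0.007,-0.004,0.536,-0.0007,0.0001,-0.0019,1]],
])

```text
time_s: 14.82
position: [0.6129, 0.1669, 0.0518]
tcp_rot: [[-0.869, -0.347, 0.352], [-0.322, 0.938, 0.13], [-0.375, -0.0, -0.927]]
force: [-0.0, -0.1, -0.4]
opening: 0.496
grasp_force: 0.0
```

Call:
carry_out([
  [[0,0,0,0,0,0,1],[0,0,0,0,0,0,1],[0,0,0,0,0,0,1],[0,0,-0.03,0,0,0,1],[0,0,-0.08,0,0,0,1],[0,0,-0.2,0,0,0,1],[0,0,-0.35,0,0,0,1],[0,0,-0.5,0,0,0,1],[0,0,-0.65,0,0,0,1],[0,0,-0.8,0,0,0,1]],
])

```text
time_s: 15.65
position: [0.5695, 0.151, 0.1634]
tcp_rot: [[-0.87, -0.347, 0.35], [-0.322, 0.938, 0.129], [-0.374, -0.0, -0.928]]
force: [-0.7, 0.3, -0.9]
opening: 0.32
grasp_force: 30.0
```

```bash
python3 - <<'E'
from kin import *
s=telemetry.read_state(); print(s["position"],s["opening"],s["grasp_force"])
S=(.608,-.2553,.12)
w=(((.52,.1,.21),10,22,0),((.49,-.02,.22),0,22,0),((.51,-.13,.22),-10,22,0),((.56,-.22,.18),-14.6,22,0),(S,-14.6,22,0))
plan(*w)
for a in w: print(*[np.round(o) for o in ik(*a)])
print(ik((.608,-.2553,.089),-14.6,22))
E
```

```text
[0.5695 0.151  0.1634] 0.3199908539246778 29.99919827794656
t 15.65 J [   0.0605   26.3126  107.7809   16.9996   26.2033 -124.228 ] op 0.3199908539246778
[ 0.281 -0.213 -0.321] [ 0.0107 -0.0002  0.0266] rows 1.7
[ 0.287 -0.761 -0.188] [0.0104 0.     0.0258] rows 3.0
[-0.123 -0.742  0.05 ] [0.0104 0.     0.0258] rows 2.7
[-0.301 -0.537  0.409] [ 0.0048 -0.      0.0118] rows 2.7
[-0.192 -0.147  0.509] [0. 0. 0.] rows 2.0
[  -4.   20.  113.   12.   26. -114.]
[ -20.   16.  118.   17.   26. -123.]
[ -31.   19.  113.   16.   29. -124.]
[ -36.   28.  105.   17.   28. -125.]
[ -36.   37.   99.   19.   25. -127.]
[array([ -35.9068,   39.6115,  100.0118,   22.1267,   21.1852, -130.6439])]
```

Call:
carry_out([
  [[0.05,-0.03,-0.06,0.002,0,0.005,1],[0.12,-0.09,-0.14,0.0045,0,0.011,1],[0.2,-0.15,-0.23,0.0075,0,0.019,1],[0.26,-0.2,-0.3,0.01,0,0.025,1],[0.281,-0.213,-0.321,0.0107,0,0.0266,1],[0.281,-0.213,-0.321,0.0107,0,0.0266,1],[0.281,-0.213,-0.321,0.0107,0,0.0266,1],[0.281,-0.213,-0.321,0.0107,0,0.0266,1],[0.281,-0.213,-0.321,0.0107,0,0.0266,1],[0.281,-0.213,-0.321,0.0107,0,0.0266,1]],
])

```text
time_s: 16.48
position: [0.5285, 0.1019, 0.1907]
tcp_rot: [[-0.913, -0.174, 0.368], [-0.161, 0.985, 0.065], [-0.374, 0.0, -0.927]]
force: [-0.2, 0.2, -0.5]
opening: 0.316
grasp_force: 30.0
```

Call:
carry_out([
  [[0.03,-0.08,-0.02,0.001,0,0.003,1],[0.08,-0.2,-0.05,0.003,0,0.007,1],[0.14,-0.36,-0.09,0.005,0,0.012,1],[0.2,-0.52,-0.13,0.007,0,0.018,1],[0.25,-0.66,-0.165,0.009,0,0.0225,1],[0.28,-0.74,-0.183,0.0102,0,0.025,1],[0.287,-0.761,-0.188,0.0104,0,0.0258,1],[0.287,-0.761,-0.188,0.0104,0,0.0258,1],[0.287,-0.761,-0.188,0.0104,0,0.0258,1],[0.287,-0.761,-0.188,0.0104,0,0.0258,1]],
])

```text
time_s: 17.32
position: [0.4983, -0.0188, 0.2009]
tcp_rot: [[-0.927, -0.001, 0.374], [-0.001, 1.0, 0.001], [-0.374, 0.001, -0.927]]
force: [0.3, 0.7, -1.3]
opening: 0.316
grasp_force: 30.0
```

Call:
carry_out([
  [[-0.012,-0.08,0.005,0.001,0,0.003,1],[-0.034,-0.2,0.014,0.003,0,0.007,1],[-0.06,-0.36,0.024,0.005,0,0.012,1],[-0.086,-0.52,0.035,0.007,0,0.018,1],[-0.108,-0.65,0.044,0.009,0,0.0225,1],[-0.12,-0.72,0.049,0.0102,0,0.025,1],[-0.123,-0.742,0.05,0.0104,0,0.0258,1],[-0.123,-0.742,0.05,0.0104,0,0.0258,1],[-0.123,-0.742,0.05,0.0104,0,0.0258,1],[-0.123,-0.742,0.05,0.0104,0,0.0258,1]],
])

```text
time_s: 18.15
position: [0.5175, -0.1297, 0.2008]
tcp_rot: [[-0.914, 0.173, 0.368], [0.161, 0.985, -0.064], [-0.373, 0.001, -0.928]]
force: [-0.4, -0.3, -1.2]
opening: 0.319
grasp_force: 30.0
```

```bash
python3 - <<'E'
from kin import *
s=telemetry.read_state(); print(s["position"],s["opening"])
S=(.608,-.2553,.13)
plan(((.56,-.22,.18),-14.6,22,0),(S,-14.6,22,0))
E
```

```text
[ 0.5175 -0.1297  0.2008] 0.31874804556203723
t 18.15 J [ -30.5497   18.8244  113.089    16.0953   28.4298 -123.4324] op 0.31874804556203723
[-0.304 -0.548  0.398] [ 0.005  -0.0003  0.0119] rows 2.7
[-0.217 -0.147  0.447] [0. 0. 0.] rows 1.9
```

Call:
carry_out([
  [[-0.04,-0.07,0.05,0.0006,0,0.0015,1],[-0.1,-0.18,0.13,0.0016,0,0.004,1],[-0.17,-0.3,0.22,0.0028,0,0.0066,1],[-0.24,-0.43,0.31,0.004,0,0.0095,1],[-0.29,-0.52,0.38,0.0048,-0.0003,0.0114,1],[-0.304,-0.548,0.398,0.005,-0.0003,0.0119,1],[-0.304,-0.548,0.398,0.005,-0.0003,0.0119,1],[-0.304,-0.548,0.398,0.005,-0.0003,0.0119,1],[-0.304,-0.548,0.398,0.005,-0.0003,0.0119,1],[-0.304,-0.548,0.398,0.005,-0.0003,0.0119,1]],
])

```text
time_s: 18.98
position: [0.5669, -0.2219, 0.163]
tcp_rot: [[-0.897, 0.252, 0.363], [0.234, 0.968, -0.095], [-0.376, -0.001, -0.927]]
force: [-0.1, -0.4, -0.4]
opening: 0.323
grasp_force: 30.0
```

Call:
carry_out([
  [[-0.03,-0.02,0.06,0,0,0,1],[-0.08,-0.055,0.17,0,0,0,1],[-0.13,-0.09,0.27,0,0,0,1],[-0.18,-0.12,0.37,0,0,0,1],[-0.21,-0.142,0.43,0,0,0,1],[-0.217,-0.147,0.447,0,0,0,1],[-0.217,-0.147,0.447,0,0,0,1],[-0.217,-0.147,0.447,0,0,0,1],[-0.217,-0.147,0.447,0,0,0,1],[-0.217,-0.147,0.447,0,0,0,1]],
])

```text
time_s: 19.82
position: [0.6151, -0.2581, 0.1135]
tcp_rot: [[-0.896, 0.253, 0.364], [0.234, 0.967, -0.096], [-0.376, -0.001, -0.927]]
force: [-0.2, -1.1, 0.4]
opening: 0.321
grasp_force: 30.0
```

```bash
python3 - <<'E'
from kin import *
import pickle
s=telemetry.read_state(); im=capture("wrist"); pickle.dump((s,im),open("iv1.pkl","wb"))
print(s["position"],s["opening"],s["force"])
plan(((.608,-.2553,.13),-14.6,22,0))
print(proj("wrist",(.608,-.2553,.04),s))
x0,y0=220,60
cv2.imwrite("pics/ins1.png",cv2.cvtColor(cv2.resize(im[y0:y0+200,x0:x0+200],None,fx=3,fy=3,interpolation=cv2.INTER_CUBIC),cv2.COLOR_RGB2BGR))
E
```

```text
[ 0.6151 -0.2581  0.1135] 0.32136450838679254 [-0.2485 -1.0984  0.394 ]
t 19.8667 J [ -35.9874   35.616    98.8067   18.1019   25.9506 -126.269 ] op 0.32330959220814426
[0.007 0.007 0.006] [-0.0002  0.0003 -0.0001] rows 0.0
[316.2145 165.8631]
```

View pics/ins1.png

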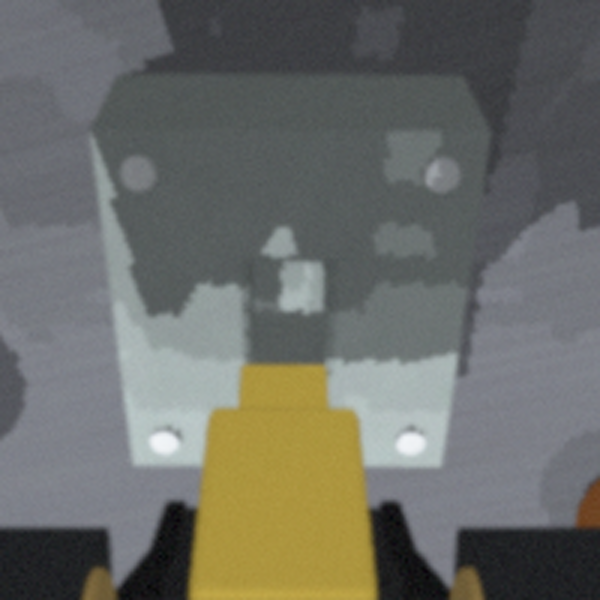

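The picture shows the shank's bottom near edge at (241–328,365), the head's lower edge at (208–362,408), and the head's top edge at (190–377,600). The socket's screws are at (138,173), (442,173), (164,441), (410,441) and its corners at (93,133), (490,130), (442,465), (133,465).

```bash
python3 - <<'E'
from blk import *
import pickle
s,im=pickle.load(open("iv1.pkl","rb"))
px=lambda X,Y:np.array([220+(X+.5)/3-.5,60+(Y+.5)/3-.5])
rect=lambda a,b:[(-a,-b),(-a,b),(a,b),(a,-b)]
obs=list(zip(rect(.05,.045),[px(93,133),px(490,130),px(442,465),px(133,465)]))
for fz in(True,False): print("sock",*fitplanar(obs,s,.04,(.608,-.255,-15),fz))
P=[((-.015,-.009,0),px(241,365)),((-.015,.009,0),px(328,365)),((-.021,-.014,.022),px(208,408)),((-.021,.014,.022),px(362,408)),((-.021,-.014,.068),px(190,600)),((-.021,.014,.068),px(377,600))]
G=s["position"]-.019*s["tcp_rot"][:,2]; print("G",G, "zoff nominal",G[2]-.049)
for dz in(-.004,-.002,0,.002):
    a,b,f=fitblk(P,s,(.608,-.255,-15),G[2]-.049+dz); print(dz,a,b,np.sqrt((f**2).mean()))
S0=G[:2]
E
```

```text
sock [ 0.6088 -0.2556] -14.690962943445257 -0.0007988402461442805 0.46977773195060496
sock [ 0.6085 -0.2555] -14.690787068353371 0.0 0.5205161627446225
G [ 0.6082 -0.2563  0.1311] zoff nominal 0.08209030461155566
-0.004 [ 0.6115 -0.2576] -14.541008773317428 1.1550625338011338
-0.002 [ 0.6098 -0.2571] -14.539012111281632 0.7131618507144879
0 [ 0.608  -0.2566] -14.536854242488191 0.4584375069070654
0.002 [ 0.6063 -0.2562] -14.534491606820598 0.708175856449195
```

Call:
carry_out([
  [[0.01,0.002,0.025,0,0,0,1],[0.025,0.004,0.06,0,0,0,1],[0.04,0.006,0.1,0,0,0,1],[0.055,0.008,0.14,0,0,0,1],[0.07,0.008,0.175,0,0,0,1],[0.085,0.008,0.21,0,0,0,1],[0.09,0.008,0.222,0,0,0,1],[0.09,0.008,0.222,0,0,0,1],[0.09,0.008,0.222,0,0,0,1],[0.09,0.008,0.222,0,0,0,1]],
])

```text
time_s: 20.7
position: [0.6159, -0.2575, 0.0772]
tcp_rot: [[-0.896, 0.253, 0.364], [0.234, 0.967, -0.096], [-0.376, -0.001, -0.926]]
force: [-0.3, 0.4, -1.3]
opening: 0.325
grasp_force: 30.0
```

```bash
python3 - <<'E'
from kin import *
s=telemetry.read_state(); G=s["position"]-.019*s["tcp_rot"][:,2]; print(G,s["force"]) 
plan(((.6088,-.2553,.085),-14.65,22,0),((.6088,-.2553,.067),-14.65,22,0))
E
```

```text
[ 0.609  -0.2557  0.0948] [-0.2861  0.4303 -1.2852]
t 20.7 J [ -35.8796   39.1322   99.7581   21.4307   21.7167 -129.8164] op 0.32529671148877115
[0.027 0.003 0.06 ] [-0.0002  0.0003 -0.    ] rows 0.2
[0.045 0.    0.111] [0. 0. 0.] rows 0.4
```

Call:
carry_out([
  [[0.004,0.001,0.008,0,0,0,1],[0.009,0.002,0.018,0,0,0,1],[0.014,0.003,0.028,0,0,0,1],[0.018,0.003,0.038,0,0,0,1],[0.022,0.003,0.048,0,0,0,1],[0.025,0.003,0.056,0,0,0,1],[0.027,0.003,0.061,0,0,0,1],[0.027,0.003,0.061,0,0,0,1],[0.027,0.003,0.061,0,0,0,1],[0.027,0.003,0.061,0,0,0,1]],
])

```text
time_s: 21.53
position: [0.6155, -0.2569, 0.067]
tcp_rot: [[-0.896, 0.253, 0.364], [0.235, 0.967, -0.096], [-0.376, -0.001, -0.927]]
force: [-0.3, -0.1, -1.5]
opening: 0.32
grasp_force: 30.0
```

```bash
python3 - <<'E'
from kin import *
s=telemetry.read_state(); G=s["position"]-.019*s["tcp_rot"][:,2]; print(G,s["force"],s["moment"]) 
plan(((.6088,-.2553,.075),-14.65,22,0),((.6088,-.2553,.067),-14.65,22,0))
E
```

```text
[ 0.6086 -0.2551  0.0846] [-0.313  -0.1264 -1.5082] [ 0.075   0.2654 -0.0114]
t 21.5333 J [ -35.8486   40.1149  100.045    22.6124   20.5593 -131.0569] op 0.3201674640620166
[ 0.023 -0.001  0.06 ] [-0.0002  0.0002 -0.    ] rows 0.2
[0.02  0.    0.049] [0. 0. 0.] rows 0.2
```

Call:
carry_out([
  [[0.004,0,0.01,0,0,0,1],[0.008,0,0.02,0,0,0,1],[0.012,0,0.03,0,0,0,1],[0.016,0,0.04,0,0,0,1],[0.02,0,0.05,0,0,0,1],[0.024,0,0.06,0,0,0,1],[0.028,0,0.07,0,0,0,1],[0.032,0,0.08,0,0,0,1],[0.034,0,0.085,0,0,0,1],[0.034,0,0.085,0,0,0,1]],
])

```text
time_s: 22.37
position: [0.6154, -0.2568, 0.0529]
tcp_rot: [[-0.897, 0.254, 0.363], [0.235, 0.967, -0.096], [-0.376, -0.001, -0.927]]
force: [0.3, 0.1, -1.2]
opening: 0.321
grasp_force: 30.0
```

```bash
python3 - <<'E'
from kin import *
s=telemetry.read_state(); G=s["position"]-.019*s["tcp_rot"][:,2]; print(G,s["force"],s["moment"]) 
E
```

```text
[ 0.6085 -0.255   0.0705] [ 0.2631  0.1318 -1.1832] [ 0.0675  0.2805 -0.0039]
```

Call:
carry_out([
  [[0.001,0,0.003,0,0,0,1],[0.002,0,0.006,0,0,0,1],[0.004,0,0.009,0,0,0,1],[0.005,0,0.012,0,0,0,1],[0.006,0,0.015,0,0,0,1],[0.007,0,0.017,0,0,0,1],[0.008,0,0.019,0,0,0,1],[0.009,0,0.021,0,0,0,1],[0.009,0,0.021,0,0,0,1],[0.009,0,0.021,0,0,0,1]],
])

```text
time_s: 23.2
position: [0.6155, -0.2569, 0.0498]
tcp_rot: [[-0.896, 0.253, 0.363], [0.235, 0.967, -0.096], [-0.376, -0.001, -0.927]]
force: [-0.3, 0.7, -1.5]
opening: 0.32
grasp_force: 30.0
```

Call:
carry_out([
  [[0,0,0.001,0,0,0,1],[0.001,0,0.002,0,0,0,1],[0.001,0,0.003,0,0,0,1],[0.001,0,0.004,0,0,0,1],[0.002,0,0.005,0,0,0,1],[0.002,0,0.006,0,0,0,1],[0.003,0,0.007,0,0,0,1],[0.003,0,0.007,0,0,0,1],[0.003,0,0.007,0,0,0,1],[0.003,0,0.007,0,0,0,1]],
])

```text
time_s: 24.03
position: [0.6156, -0.2569, 0.0496]
tcp_rot: [[-0.896, 0.253, 0.364], [0.234, 0.967, -0.096], [-0.377, -0.001, -0.926]]
force: [-2.7, 1.1, 7.7]
opening: 0.315
grasp_force: 30.0
```

Contact is at 7.7 N and z has stopped at the expected seated height, so the block is home. I'll release it, back off and check.

Call:
carry_out([
  [[0,0,0,0,0,0,0.25],[0,0,0,0,0,0,0.1],[0,0,0,0,0,0,-0.15],[0,0,0,0,0,0,-0.3],[0,0,0,0,0,0,-0.3],[0,0,-0.1,0,0,0,-0.3],[0,0,-0.25,0,0,0,-0.3],[0,0,-0.45,0,0,0,-0.3],[0,0,-0.65,0,0,0,-0.3],[0,0,-0.8,0,0,0,-0.3]],
])

```text
time_s: 24.87
position: [0.5714, -0.2453, 0.1614]
tcp_rot: [[-0.896, 0.254, 0.364], [0.234, 0.967, -0.097], [-0.376, -0.001, -0.926]]
force: [1.1, 0.0, -1.2]
opening: 0.65
grasp_force: 0.0
```

```bash
python3 - <<'E'
from blk import *
s=telemetry.read_state(); im=capture("wrist"); print(s["position"],s["opening"])
m,l,b=yellow(im,(230,100,400,250))
for i,c,st in b: print(c,st)
for P in [(-.021,-.014,.068),(-.021,.014,.068),(.021,.014,.068),(-.021,-.014,.022),(-.021,.014,.022)]:
    c,d=np.cos(np.radians(-14.7)),np.sin(np.radians(-14.7)); print(np.round(proj("wrist",(.6085+c*P[0]-d*P[1],-.2553+d*P[0]+c*P[1],.018+P[2]),s),1))
sc=capture("scene")
for i,c,st in yellow(sc,(190,240,260,300))[2]+yellow(sc,(235,160,310,220))[2]: print("scene",c,st)
C=(.648,.0095,.058)
w=(((.50,-.13,.22),-5,20,0),((.53,-.03,.2),10,22,0),(C,14,22,.09),(C,14,22,0))
plan(*w)
for a in w: print(*[np.round(o) for o in ik(*a)])
E
```

```text
[ 0.5714 -0.2453  0.1614] 0.6501753308617723
[314.0641 193.6875] [ 298  162   33   64 1933]
[297.8 190.3]
[331.5 190.4]
[329.8 227.1]
[300.  161.4]
[329.4 161.5]
scene [219.4276 264.8182] [212 253  16  24 297]
scene [289.1485 182.8366] [284 168  12  28 202]
t 24.9667 J [ -37.7333   28.3598  103.3297   17.784    28.628  -127.2455] op 0.6468105396621466
[ 0.476  0.633 -0.477] [-0.0102  0.0066 -0.0249] rows 3.3
[-0.09   0.694  0.173] [-0.0149 -0.0055 -0.0389] rows 2.6
[-0.406  0.11   0.585] [-0.0042  0.     -0.0103] rows 2.6
[0.  0.  0.6] [0. 0. 0.] rows 2.2
[ -32.   18.  113.   17.   32. -130.]
[ -22.   21.  113.   24.   29. -141.]
[ -15.   32.  105.   25.   26. -140.]
[ -13.   42.  102.   32.   19. -147.]
```

The block reads flush: its picture box of 298–331 × 162–226 matches the seated prediction. Plunger 1 stands in the tray. The collar is next.

Call:
carry_out([
  [[0.24,0.31,-0.24,-0.005,0.003,-0.012,-0.4],[0.476,0.633,-0.477,-0.0102,0.0066,-0.0249,-0.4],[0.476,0.633,-0.477,-0.0102,0.0066,-0.0249,-0.4],[0.476,0.633,-0.477,-0.0102,0.0066,-0.0249,-0.4],[0.476,0.633,-0.477,-0.0102,0.0066,-0.0249,-0.4],[0.476,0.633,-0.477,-0.0102,0.0066,-0.0249,-0.4],[0.476,0.633,-0.477,-0.0102,0.0066,-0.0249,-0.4],[0.476,0.633,-0.477,-0.0102,0.0066,-0.0249,-0.4],[0.476,0.633,-0.477,-0.0102,0.0066,-0.0249,-0.4],[0.476,0.633,-0.477,-0.0102,0.0066,-0.0249,-0.4]],
])

```text
time_s: 25.8
position: [0.5064, -0.1308, 0.1987]
tcp_rot: [[-0.938, 0.088, 0.336], [0.084, 0.996, -0.027], [-0.337, 0.003, -0.941]]
force: [0.1, 0.8, -1.2]
opening: 0.696
grasp_force: 0.0
```

Call:
carry_out([
  [[-0.045,0.35,0.09,-0.0075,-0.0027,-0.02,-0.4],[-0.09,0.694,0.173,-0.0149,-0.0055,-0.0389,-0.4],[-0.09,0.694,0.173,-0.0149,-0.0055,-0.0389,-0.4],[-0.09,0.694,0.173,-0.0149,-0.0055,-0.0389,-0.4],[-0.09,0.694,0.173,-0.0149,-0.0055,-0.0389,-0.4],[-0.09,0.694,0.173,-0.0149,-0.0055,-0.0389,-0.4],[-0.09,0.694,0.173,-0.0149,-0.0055,-0.0389,-0.4],[-0.09,0.694,0.173,-0.0149,-0.0055,-0.0389,-0.4],[-0.09,0.694,0.173,-0.0149,-0.0055,-0.0389,-0.4],[-0.09,0.694,0.173,-0.0149,-0.0055,-0.0389,-0.4]],
])

```text
time_s: 26.63
position: [0.5365, -0.0288, 0.1799]
tcp_rot: [[-0.915, -0.172, 0.365], [-0.159, 0.985, 0.068], [-0.371, 0.004, -0.929]]
force: [-0.2, 0.4, 0.5]
opening: 0.699
grasp_force: 0.0
```

Call:
carry_out([
  [[-0.13,0.035,0.19,-0.0014,0,-0.003,-0.4],[-0.27,0.07,0.39,-0.0028,0,-0.007,-0.4],[-0.38,0.1,0.55,-0.004,0,-0.01,-0.4],[-0.406,0.11,0.585,-0.0042,0,-0.0103,-0.4],[-0.406,0.11,0.585,-0.0042,0,-0.0103,-0.4],[-0.406,0.11,0.585,-0.0042,0,-0.0103,-0.4],[-0.406,0.11,0.585,-0.0042,0,-0.0103,-0.4],[-0.406,0.11,0.585,-0.0042,0,-0.0103,-0.4],[-0.406,0.11,0.585,-0.0042,0,-0.0103,-0.4],[-0.406,0.11,0.585,-0.0042,0,-0.0103,-0.4]],
])

```text
time_s: 27.47
position: [0.6209, 0.0036, 0.1217]
tcp_rot: [[-0.901, -0.241, 0.36], [-0.222, 0.97, 0.094], [-0.372, 0.004, -0.928]]
force: [-0.1, -0.3, 0.1]
opening: 0.697
grasp_force: 0.0
```

```bash
cat > cyl.py <<'E'
from kin import *
def fitcyl(discs,s,im,q0,box):
    """fit x,y of an upright turned part by its picture bounding box; discs: (radius,z)"""
    m,l,b=yellow(im,box); i,c,st=min(b,key=lambda t:np.linalg.norm(t[1]-proj("wrist",q0,s)))
    obs=np.array([st[0]-.5,st[0]+st[2]-.5,st[1]-.5]); a=np.linspace(0,2*np.pi,60)
    def f(q):
        P=np.array([proj("wrist",(q[0]+r*np.cos(t),q[1]+r*np.sin(t),z),s) for r,z in discs for t in a])
        return np.array([P[:,0].min(),P[:,0].max(),P[:,1].min()])-obs
    r=least_squares(f,q0[:2],diff_step=1e-3); return st,r.x,r.fun
E
python3 - <<'E'
from cyl import *
s=telemetry.read_state(); im=capture("wrist"); print(s["position"])
for i,c,st in yellow(im,(0,60,640,260))[2]: print(c,st)
print(fitcyl([(.025,.02),(.025,.03),(.018,.075)],s,im,(.648,.0095,.04),(0,60,640,250)))
C=(.648,.0095,.058)
plan((C,14,22,0))
E
```

```text
[0.6209 0.0036 0.1217]
[311.0692 203.7116] [ 285  167   53   77 3239]
[409.5049 214.7285] [ 384  176   55   84 2258]
[197.6691 254.9706] [189 249  18  11 136]
(array([ 285,  167,   53,   77, 3239], dtype=int32), array([0.6554, 0.0088]), array([-1.0039,  1.0021,  0.1299]))
t 27.5167 J [ -15.3224   32.5681  104.5348   25.0926   25.9208 -140.2765] op 0.7031645937037261
[-0.014 -0.008  0.588] [ 0.0006 -0.0005 -0.0003] rows 2.1
```

Call:
carry_out([
  [[-0.005,-0.002,0.1,0,0,0,-0.4],[-0.01,-0.004,0.2,0,0,0,-0.4],[-0.02,-0.008,0.3,0,0,0,-0.4],[-0.03,-0.008,0.4,0,0,0,-0.4],[-0.032,-0.008,0.5,0,0,0,-0.4],[-0.032,-0.008,0.57,0,0,0,-0.4],[-0.032,-0.008,0.595,0,0,0,-0.4],[-0.032,-0.008,0.595,0,0,0,-0.4],[-0.032,-0.008,0.595,0,0,0,1],[-0.032,-0.008,0.595,0,0,0,1]],
])

```text
time_s: 28.35
position: [0.66, 0.0123, 0.0436]
tcp_rot: [[-0.9, -0.24, 0.365], [-0.22, 0.971, 0.095], [-0.377, 0.005, -0.926]]
force: [-4.4, -1.8, 16.7]
opening: 0.619
grasp_force: 0.0
```

Call:
carry_out([
  [[0,0,0,0,0,0,1],[0,0,0,0,0,0,1],[0,0,0,0,0,0,1],[0,0,0,0,0,0,1],[0,0,-0.04,0,0,0,1],[0,0,-0.15,0,0,0,1],[0,0,-0.3,0,0,0,1],[0,0,-0.5,0,0,0,1],[0,0,-0.7,0,0,0,1],[0,0,-0.85,0,0,0,1]],
])

```text
time_s: 29.18
position: [0.6112, 0.0001, 0.1598]
tcp_rot: [[-0.901, -0.242, 0.359], [-0.223, 0.97, 0.094], [-0.371, 0.004, -0.929]]
force: [0.9, 0.1, -0.5]
opening: 0.406
grasp_force: 30.0
```

```bash
python3 - <<'E'
from kin import *
s=telemetry.read_state(); print(s["position"],s["opening"],s["grasp_force"])
Pn=(.418,-.275,.046)
w=(((.52,-.06,.19),-8,18,0),((.46,-.17,.18),-22,12,0),(Pn,-35,10,.07),(Pn,-35,10,0))
plan(*w)
for a in w: print(*[np.round(o) for o in ik(*a)])
E
```

```text
[0.6112 0.0001 0.1598] 0.40598749132052836 29.990698895417154
t 29.1833 J [ -16.0264   28.2392  104.2731   21.9798   30.3613 -137.3505] op 0.40598749132052836
[ 0.573 -0.256 -0.318] [0.0214 0.0103 0.0572] rows 3.1
[ 0.314 -0.788 -0.028] [0.0101 0.0166 0.0376] rows 3.1
[ 0.17  -0.741  0.408] [0.0069 0.0055 0.0354] rows 3.1
[-0.     0.     0.467] [0. 0. 0.] rows 1.7
[ -21.   22.  112.    9.   28. -110.]
[ -35.   22.  113.    5.   33. -107.]
[ -48.   30.  115.    5.   25. -107.]
[ -47.   39.  115.    8.   16. -110.]
```

Call:
carry_out([
  [[0.08,-0.03,-0.04,0.003,0.0015,0.008,1],[0.2,-0.09,-0.11,0.0075,0.0036,0.02,1],[0.34,-0.15,-0.19,0.0127,0.006,0.034,1],[0.46,-0.205,-0.255,0.017,0.008,0.046,1],[0.55,-0.245,-0.3,0.0205,0.01,0.055,1],[0.573,-0.256,-0.318,0.0214,0.0103,0.0572,1],[0.573,-0.256,-0.318,0.0214,0.0103,0.0572,1],[0.573,-0.256,-0.318,0.0214,0.0103,0.0572,1],[0.573,-0.256,-0.318,0.0214,0.0103,0.0572,1],[0.573,-0.256,-0.318,0.0214,0.0103,0.0572,1]],
])

```text
time_s: 30.02
position: [0.5275, -0.0605, 0.1703]
tcp_rot: [[-0.942, 0.138, 0.306], [0.131, 0.99, -0.042], [-0.309, 0.001, -0.951]]
force: [-0.9, 0.3, -1.0]
opening: 0.407
grasp_force: 30.0
```

Call:
carry_out([
  [[0.04,-0.1,-0.003,0.0013,0.002,0.005,1],[0.1,-0.25,-0.009,0.003,0.005,0.012,1],[0.17,-0.43,-0.015,0.0055,0.009,0.02,1],[0.24,-0.6,-0.02,0.0077,0.0127,0.029,1],[0.29,-0.73,-0.026,0.0093,0.0154,0.035,1],[0.314,-0.788,-0.028,0.0101,0.0166,0.0376,1],[0.314,-0.788,-0.028,0.0101,0.0166,0.0376,1],[0.314,-0.788,-0.028,0.0101,0.0166,0.0376,1],[0.314,-0.788,-0.028,0.0101,0.0166,0.0376,1],[0.314,-0.788,-0.028,0.0101,0.0166,0.0376,1]],
])

```text
time_s: 30.85
position: [0.4649, -0.1702, 0.1597]
tcp_rot: [[-0.908, 0.373, 0.192], [0.365, 0.928, -0.077], [-0.207, 0.0, -0.978]]
force: [-0.6, -0.0, -1.1]
opening: 0.408
grasp_force: 30.0
```

Call:
carry_out([
  [[0.02,-0.1,0.05,0.001,0.0007,0.005,1],[0.05,-0.24,0.13,0.002,0.0018,0.011,1],[0.09,-0.4,0.22,0.0037,0.003,0.019,1],[0.13,-0.56,0.31,0.0052,0.0042,0.027,1],[0.16,-0.69,0.38,0.0065,0.0052,0.033,1],[0.17,-0.741,0.408,0.0069,0.0055,0.0354,1],[0.17,-0.741,0.408,0.0069,0.0055,0.0354,1],[0.17,-0.741,0.408,0.0069,0.0055,0.0354,1],[0.17,-0.741,0.408,0.0069,0.0055,0.0354,1],[0.17,-0.741,0.408,0.0069,0.0055,0.0354,1]],
])

```text
time_s: 31.68
position: [0.4123, -0.2688, 0.0953]
tcp_rot: [[-0.808, 0.572, 0.143], [0.563, 0.821, -0.1], [-0.174, -0.0, -0.985]]
force: [0.0, -0.5, -1.1]
opening: 0.408
grasp_force: 30.0
```

```bash
python3 - <<'E'
from kin import *
s=telemetry.read_state(); print(s["position"],s["opening"],s["grasp_force"])
Pn=(.418,-.275,.051)
plan((Pn,-35,10,0))
E
```

```text
[ 0.4123 -0.2688  0.0953] 0.4079800950783033 29.9912678450346
t 31.6833 J [ -47.5261   30.1143  115.0926    5.1414   25.099  -107.1374] op 0.4079800950783033
[-0.002 -0.012  0.427] [0.     0.0001 0.0004] rows 1.5
```

Call:
carry_out([
  [[0,-0.003,0.07,0,0,0,1],[0,-0.006,0.15,0,0,0,1],[0,-0.01,0.23,0,0,0,1],[0,-0.012,0.31,0,0,0,1],[0,-0.012,0.38,0,0,0,1],[0,-0.012,0.42,0,0,0,1],[0,-0.012,0.427,0,0,0,1],[0,-0.012,0.427,0,0,0,1],[0,-0.012,0.427,0,0,0,0.1],[0,-0.012,0.427,0,0,0,-0.1]],
])

```text
time_s: 32.52
position: [0.42, -0.2777, 0.0321]
tcp_rot: [[-0.807, 0.573, 0.143], [0.564, 0.819, -0.1], [-0.174, -0.0, -0.985]]
force: [0.1, -0.2, -0.1]
opening: 0.466
grasp_force: 0.0
```

Call:
carry_out([
  [[0,0,0,0,0,0,-0.2],[0,0,0,0,0,0,-0.2],[0,0,0,0,0,0,-0.2],[0,0,-0.1,0,0,0,-0.2],[0,0,-0.25,0,0,0,-0.2],[0,0,-0.45,0,0,0,-0.2],[0,0,-0.65,0,0,0,-0.2],[0,0,-0.85,0,0,0,-0.2],[0,0,-0.95,0,0,0,-0.2],[0,0,-0.95,0,0,0,-0.2]],
])

```text
time_s: 33.35
position: [0.4006, -0.2645, 0.1754]
tcp_rot: [[-0.806, 0.573, 0.147], [0.563, 0.819, -0.105], [-0.18, -0.002, -0.984]]
force: [0.2, -0.3, 0.2]
opening: 0.598
grasp_force: 0.0
```

```bash
python3 - <<'E'
from kin import *
s=telemetry.read_state(); print(s["position"],s["opening"]); sc=capture("scene")
for i,c,st in yellow(sc,(160,190,230,245))[2]: print("collar",c,st,plane("scene",c,.03))
B=(.632,.090,.075)
w=(((.46,-.15,.22),-15,15,0),((.50,-.05,.22),0,20,0),((.54,.04,.19),10,22,0),(B,14,22,.09),(B,14,22,0))
plan(*w)
for a in w: print(*[np.round(o) for o in ik(*a)])
E
```

```text
[ 0.4006 -0.2645  0.1754] 0.5981602822243642
collar [191.8839 213.5833] [183 202  20  23 336] [ 0.4108 -0.2705  0.03  ]
t 33.4 J [ -48.3083   20.2423  113.0252    3.8056   36.8148 -106.1885] op 0.5963205036091519
[ 0.044  0.863 -0.198] [-0.0123 -0.0131 -0.0541] rows 3.2
[-0.092  0.724  0.021] [-0.0125 -0.0138 -0.0398] rows 2.6
[-0.186  0.608  0.279] [-0.01   -0.0055 -0.0259] rows 2.5
[-0.327  0.209  0.359] [-0.0042  0.     -0.0103] rows 1.9
[0.  0.  0.6] [0. 0. 0.] rows 2.2
[ -34.   17.  114.    8.   36. -116.]
[ -23.   17.  115.   15.   30. -125.]
[ -12.   23.  113.   19.   25. -128.]
[  -6.   30.  106.   18.   25. -126.]
[  -5.   40.  103.   25.   17. -132.]
```

The collar rests in the pan, close to its centre. Plunger 2 is next.

Call:
carry_out([
  [[0.022,0.43,-0.1,-0.006,-0.0065,-0.027,-0.15],[0.044,0.863,-0.198,-0.0123,-0.0131,-0.0541,-0.15],[0.044,0.863,-0.198,-0.0123,-0.0131,-0.0541,-0.15],[0.044,0.863,-0.198,-0.0123,-0.0131,-0.0541,-0.15],[0.044,0.863,-0.198,-0.0123,-0.0131,-0.0541,-0.15],[0.044,0.863,-0.198,-0.0123,-0.0131,-0.0541,-0.15],[0.044,0.863,-0.198,-0.0123,-0.0131,-0.0541,-0.15],[0.044,0.863,-0.198,-0.0123,-0.0131,-0.0541,-0.15],[0.044,0.863,-0.198,-0.0123,-0.0131,-0.0541,-0.15],[0.044,0.863,-0.198,-0.0123,-0.0131,-0.0541,-0.15]],
])

```text
time_s: 34.23
position: [0.4639, -0.1515, 0.1996]
tcp_rot: [[-0.934, 0.261, 0.246], [0.253, 0.965, -0.064], [-0.254, 0.003, -0.967]]
force: [-0.3, 0.8, 0.7]
opening: 0.575
grasp_force: 0.0
```

Call:
carry_out([
  [[-0.046,0.36,0.01,-0.006,-0.007,-0.02,-0.15],[-0.092,0.724,0.021,-0.0125,-0.0138,-0.0398,-0.15],[-0.092,0.724,0.021,-0.0125,-0.0138,-0.0398,-0.15],[-0.092,0.724,0.021,-0.0125,-0.0138,-0.0398,-0.15],[-0.092,0.724,0.021,-0.0125,-0.0138,-0.0398,-0.15],[-0.092,0.724,0.021,-0.0125,-0.0138,-0.0398,-0.15],[-0.092,0.724,0.021,-0.0125,-0.0138,-0.0398,-0.15],[-0.092,0.724,0.021,-0.0125,-0.0138,-0.0398,-0.15],[-0.092,0.724,0.021,-0.0125,-0.0138,-0.0398,-0.15],[-0.092,0.724,0.021,-0.0125,-0.0138,-0.0398,-0.15]],
])

```text
time_s: 35.07
position: [0.506, -0.0502, 0.2007]
tcp_rot: [[-0.941, 0.001, 0.339], [0.002, 1.0, 0.003], [-0.339, 0.003, -0.941]]
force: [0.1, 0.5, -0.1]
opening: 0.572
grasp_force: 0.0
```

Call:
carry_out([
  [[-0.09,0.3,0.14,-0.005,-0.003,-0.013,-0.15],[-0.186,0.608,0.279,-0.01,-0.0055,-0.0259,-0.15],[-0.186,0.608,0.279,-0.01,-0.0055,-0.0259,-0.15],[-0.186,0.608,0.279,-0.01,-0.0055,-0.0259,-0.15],[-0.186,0.608,0.279,-0.01,-0.0055,-0.0259,-0.15],[-0.186,0.608,0.279,-0.01,-0.0055,-0.0259,-0.15],[-0.186,0.608,0.279,-0.01,-0.0055,-0.0259,-0.15],[-0.186,0.608,0.279,-0.01,-0.0055,-0.0259,-0.15],[-0.186,0.608,0.279,-0.01,-0.0055,-0.0259,-0.15],[-0.186,0.608,0.279,-0.01,-0.0055,-0.0259,-0.15]],
])

```text
time_s: 35.9
position: [0.5465, 0.0411, 0.1714]
tcp_rot: [[-0.914, -0.172, 0.366], [-0.159, 0.985, 0.068], [-0.372, 0.004, -0.928]]
force: [-0.5, -0.7, 0.7]
opening: 0.575
grasp_force: 0.0
```

Call:
carry_out([
  [[-0.1,0.06,0.11,-0.001,0,-0.003,-0.15],[-0.2,0.13,0.23,-0.0028,0,-0.007,-0.15],[-0.327,0.209,0.359,-0.0042,0,-0.0103,-0.15],[-0.327,0.209,0.359,-0.0042,0,-0.0103,-0.15],[-0.327,0.209,0.359,-0.0042,0,-0.0103,-0.15],[-0.327,0.209,0.359,-0.0042,0,-0.0103,-0.15],[-0.327,0.209,0.359,-0.0042,0,-0.0103,-0.15],[-0.327,0.209,0.359,-0.0042,0,-0.0103,-0.15],[-0.327,0.209,0.359,-0.0042,0,-0.0103,-0.15],[-0.327,0.209,0.359,-0.0042,0,-0.0103,-0.15]],
])

```text
time_s: 36.73
position: [0.6053, 0.0839, 0.1399]
tcp_rot: [[-0.901, -0.241, 0.36], [-0.222, 0.97, 0.094], [-0.372, 0.005, -0.928]]
force: [0.7, -1.1, -0.4]
opening: 0.574
grasp_force: 0.0
```

```bash
python3 - <<'E'
from cyl import *
s=telemetry.read_state(); im=capture("wrist"); print(s["position"],s["opening"])
for i,c,st in yellow(im,(0,60,640,260))[2]: print(c,st)
print(fitcyl([(.017,.02),(.017,.028),(.011,.115)],s,im,(.632,.09,.06),(0,60,640,260)))
B=(.632,.090,.075)
plan((B,14,22,0))
E
```

```text
[0.6053 0.0839 0.1399] 0.5743095443156878
[313.1498 207.3694] [ 297  161   34   95 2477]
[215.3983 254.9407] [208 249  15  11 118]
[412.2437 255.0252] [406 249  15  11 119]
(array([ 297,  161,   34,   95, 2477], dtype=int32), array([0.6361, 0.0906]), array([-0.7685,  0.7708,  0.0639]))
t 36.7833 J [  -6.5097   30.0041  105.7115   18.5758   24.9201 -125.9876] op 0.577827058296101
[-0.009 -0.006  0.596] [ 0.0006 -0.0004 -0.0003] rows 2.1
```

Call:
carry_out([
  [[-0.005,0,0.1,0,0,0,-0.15],[-0.01,-0.003,0.2,0,0,0,-0.15],[-0.02,-0.005,0.3,0,0,0,-0.15],[-0.02,-0.005,0.4,0,0,0,-0.15],[-0.02,-0.005,0.5,0,0,0,-0.15],[-0.02,-0.005,0.57,0,0,0,-0.15],[-0.02,-0.005,0.6,0,0,0,-0.15],[-0.02,-0.005,0.6,0,0,0,1],[-0.02,-0.005,0.6,0,0,0,1],[-0.02,-0.005,0.6,0,0,0,1]],
])

```text
time_s: 37.62
position: [0.6409, 0.0926, 0.0577]
tcp_rot: [[-0.901, -0.242, 0.361], [-0.223, 0.97, 0.094], [-0.373, 0.004, -0.928]]
force: [0.2, -0.3, 0.5]
opening: 0.432
grasp_force: 0.0
```

Call:
carry_out([
  [[0,0,0,0,0,0,1],[0,0,0,0,0,0,1],[0,0,0,0,0,0,1],[0,0,-0.03,0,0,0,1],[0,0,-0.1,0,0,0,1],[0,0,-0.25,0,0,0,1],[0,0,-0.4,0,0,0,1],[0,0,-0.6,0,0,0,1],[0,0,-0.8,0,0,0,1],[0,0,-0.9,0,0,0,1]],
])

```text
time_s: 38.45
position: [0.5917, 0.0797, 0.1859]
tcp_rot: [[-0.9, -0.242, 0.363], [-0.223, 0.97, 0.093], [-0.375, 0.003, -0.927]]
force: [0.0, 0.3, 0.4]
opening: 0.247
grasp_force: 30.0
```

```bash
python3 - <<'E'
from kin import *
s=telemetry.read_state(); print(s["position"],s["opening"],s["grasp_force"])
T2=(.450,-.09,.064)
w=(((.53,-.01,.23),0,18,0),((.47,-.09,.20),-15,12,0),(T2,-22,10,.06),(T2,-22,10,0))
plan(*w)
for a in w: print(*[np.round(o) for o in ik(*a)])
E
```

```text
[0.5917 0.0797 0.1859] 0.24670835393298055 29.995503025129437
t 38.45 J [  -7.2047   24.5916  105.5512   15.941    30.2235 -123.5831] op 0.24670835393298055
[ 0.403 -0.489 -0.352] [0.0138 0.011  0.0364] rows 2.6
[ 0.456 -0.54   0.066] [0.0108 0.0166 0.0403] rows 2.6
[ 0.305 -0.029  0.46 ] [0.0037 0.0055 0.0191] rows 2.0
[-0.   0.   0.4] [0. 0. 0.] rows 1.4
[ -16.   19.  109.    8.   35. -112.]
[ -26.   19.  113.    4.   36. -103.]
[-26.  27. 120.   2.  23. -95.]
[-26.  36. 121.   3.  13. -96.]
```

Call:
carry_out([
  [[0.06,-0.07,-0.05,0.002,0.0015,0.005,1],[0.15,-0.18,-0.13,0.005,0.004,0.0135,1],[0.25,-0.3,-0.22,0.0086,0.007,0.0226,1],[0.35,-0.42,-0.3,0.012,0.0095,0.0316,1],[0.403,-0.489,-0.352,0.0138,0.011,0.0364,1],[0.403,-0.489,-0.352,0.0138,0.011,0.0364,1],[0.403,-0.489,-0.352,0.0138,0.011,0.0364,1],[0.403,-0.489,-0.352,0.0138,0.011,0.0364,1],[0.403,-0.489,-0.352,0.0138,0.011,0.0364,1],[0.403,-0.489,-0.352,0.0138,0.011,0.0364,1]],
])

```text
time_s: 39.28
position: [0.5366, -0.009, 0.2081]
tcp_rot: [[-0.952, -0.001, 0.305], [-0.001, 1.0, 0.001], [-0.305, 0.001, -0.952]]
force: [0.3, -0.1, -0.7]
opening: 0.245
grasp_force: 30.0
```

Call:
carry_out([
  [[0.06,-0.07,0.009,0.0014,0.002,0.005,1],[0.16,-0.19,0.023,0.0038,0.006,0.014,1],[0.27,-0.32,0.04,0.0064,0.01,0.024,1],[0.38,-0.45,0.055,0.009,0.0138,0.0336,1],[0.456,-0.54,0.066,0.0108,0.0166,0.0403,1],[0.456,-0.54,0.066,0.0108,0.0166,0.0403,1],[0.456,-0.54,0.066,0.0108,0.0166,0.0403,1],[0.456,-0.54,0.066,0.0108,0.0166,0.0403,1],[0.456,-0.54,0.066,0.0108,0.0166,0.0403,1],[0.456,-0.54,0.066,0.0108,0.0166,0.0403,1]],
])

```text
time_s: 40.12
position: [0.4748, -0.0902, 0.1783]
tcp_rot: [[-0.946, 0.258, 0.198], [0.252, 0.966, -0.053], [-0.205, -0.0, -0.979]]
force: [0.3, 0.3, 0.0]
opening: 0.248
grasp_force: 30.0
```

Call:
carry_out([
  [[0.04,-0.004,0.06,0.0005,0.0007,0.0025,1],[0.1,-0.01,0.15,0.0012,0.0018,0.006,1],[0.17,-0.016,0.26,0.002,0.003,0.0107,1],[0.24,-0.023,0.36,0.003,0.0043,0.015,1],[0.29,-0.027,0.43,0.0035,0.0052,0.018,1],[0.305,-0.029,0.46,0.0037,0.0055,0.0191,1],[0.305,-0.029,0.46,0.0037,0.0055,0.0191,1],[0.305,-0.029,0.46,0.0037,0.0055,0.0191,1],[0.305,-0.029,0.46,0.0037,0.0055,0.0191,1],[0.305,-0.029,0.46,0.0037,0.0055,0.0191,1]],
])

```text
time_s: 40.95
position: [0.4447, -0.0873, 0.102]
tcp_rot: [[-0.913, 0.375, 0.16], [0.369, 0.927, -0.065], [-0.173, -0.001, -0.985]]
force: [-0.9, 0.1, -0.5]
opening: 0.244
grasp_force: 30.0
```

```bash
python3 - <<'E'
from kin import *
s=telemetry.read_state(); print(s["position"],s["opening"])
plan(((.450,-.09,.063),-22,10,0))
E
```

```text
[ 0.4447 -0.0873  0.102 ] 0.2437721513448819
t 40.95 J [-25.7043  27.6658 120.0559   1.5959  22.3308 -95.1299] op 0.2437721513448819
[ 0.006 -0.003  0.39 ] [-0.0001 -0.0001  0.    ] rows 1.4
```

Call:
carry_out([
  [[0,0,0.08,0,0,0,1],[0,0,0.17,0,0,0,1],[0,0,0.26,0,0,0,1],[0,0,0.34,0,0,0,1],[0,0,0.38,0,0,0,1],[0,0,0.39,0,0,0,1],[0,0,0.39,0,0,0,1],[0,0,0.39,0,0,0,0.2],[0,0,0.39,0,0,0,0.0],[0,0,0.39,0,0,0,-0.15]],
])

```text
time_s: 41.78
position: [0.4532, -0.0908, 0.0442]
tcp_rot: [[-0.913, 0.375, 0.159], [0.369, 0.927, -0.065], [-0.172, -0.001, -0.985]]
force: [0.3, -0.8, 0.9]
opening: 0.391
grasp_force: 0.0
```

Call:
carry_out([
  [[0,0,0,0,0,0,-0.15],[0,0,0,0,0,0,-0.15],[0,0,-0.1,0,0,0,-0.15],[0,0,-0.25,0,0,0,-0.15],[0,0,-0.45,0,0,0,-0.15],[0,0,-0.65,0,0,0,-0.15],[0,0,-0.85,0,0,0,-0.15],[0,0,-1,0,0,0,-0.15],[0,0,-1,0,0,0,-0.15],[0,0,-1,0,0,0,-0.15]],
])

```text
time_s: 42.62
position: [0.4297, -0.0812, 0.1927]
tcp_rot: [[-0.913, 0.375, 0.161], [0.369, 0.927, -0.066], [-0.174, -0.001, -0.985]]
force: [-0.2, -0.2, -0.7]
opening: 0.574
grasp_force: 0.0
```

```bash
python3 - <<'E'
from kin import *
s=telemetry.read_state(); print(s["time_s"],s["position"],s["opening"],s["force"]); sc=capture("scene")
for i,c,st in yellow(sc,(160,150,420,300))[2]: print(c,st,plane("scene",c,.05))
x0,y0=130,120
cv2.imwrite("pics/end.png",cv2.cvtColor(cv2.resize(sc[y0:y0+200,x0:x0+320],None,fx=2.4,fy=2.4,interpolation=cv2.INTER_CUBIC),cv2.COLOR_RGB2BGR))
E
```

```text
42.6167 [ 0.4297 -0.0812  0.1927] 0.5743249589292755 [-0.2103 -0.2325 -0.7446]
[289.0287 182.6699] [284 169  12  27 209] [0.4529 0.0008 0.05  ]
[258.1333 192.1095] [252 179  14  26 210] [ 0.4425 -0.0874  0.05  ]
[191.8829 213.6126] [183 202  20  23 333] [ 0.4249 -0.2696  0.05  ]
[219.449  264.9354] [212 253  16  24 294] [ 0.5979 -0.2552  0.05  ]
[413.4426 293.082 ] [407 285  13  15 122] [0.8755 0.1264 0.05  ]
```

View pics/end.png

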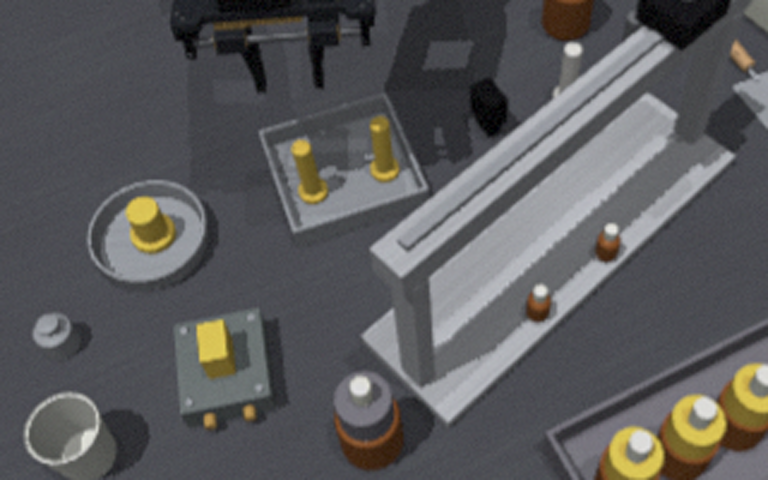

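The final picture shows both plungers standing in the tray at (310,170) and (383,150), the collar in the pan at (150,222), and the block flush in the socket at (215,348). The bystanders in view have not moved, and the arm is clear.

```bash
python3 -c "
from rig import job
print(job.hand_in())"
```

```text
the job is handed in; nothing more can be done
None
```

The job is done and handed in at 42.6 s: both plungers stand in the tray, the collar is in the pan, and the valve block sits flush in its socket after a press of about 8 N; the hand-in call returned no verdict.

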